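# Scrub and refit the leaning filter pot

## Robot

A 6-joint arm with a two-finger parallel gripper is mounted at the origin on the work surface. World frame = base frame: x ahead of the robot, y to its left, z up, the work surface at z = 0. Lengths are in m, angles in rad, forces in N, time in s.
With the tool pointing down it reaches from about 0.375 to 0.975 m from the base axis. Payload 3.8 kg.
Tool frame: the origin (TCP) lies midway between the tips of the shut fingers; the grasp point (between the pads) lies 19 mm behind it; z points along the fingers, y is the line along which they close (so a half turn about z gives the same grasp; the last joint's range is limited). The gripper opens to 85 mm and grips with 20 to 120 N. Pads are 22 mm wide; open, the fingers measure 114 mm over their backs; the gripper's body (76 mm by 85 mm) begins 54 mm behind the grasp point. The pads swing forward as they close: fully open they stand 13 mm farther back than shut.
Start: joints at [1.153, 0.264, 1.604, -0, 1.274, -0.037], TCP at [0.251, 0.627, 0.193] pointing down, gripper open.
Joint ranges: [-2.63, 2.63], [-0.94, 2.18], [0.31, 2.57], [-1.31, 4.45], [0, 2.66], [-2.55, 2.55]. Speed limits (rad/s): [2.57, 2.57, 3.14, 3.14, 3.14, 3.14].

## Interface

Orientations are given as a rotation vector (axis times angle).
In Python, from workcell import sensors, viewer, job gives the robot as it stands.
- The arm moves only by the shell command python3 -m inch 'ROWS' [FORCE]. ROWS is JSON, one flat list of numbers, 7 for each row, row after row: the shift along the tool's x, y, z in mm, then the turn, a rotation vector about the tool's x, y, z in degrees, then the finger opening in mm, from 0 to 85.4. A call has exactly 8 rows; each row shifts and turns the commanded pose from where the row before left it, along the tool's axes as they then stand; what a row does not reach is not made up. A row lasts 1/10 s, in which the tool goes at most 50 mm and 8.59 degrees, less where a joint would pass 70% of its speed; a pose out of reach is approached as far as the arm can. A call is refused whole if a number of a shift passes 50 or a number of a turn 8.59, either way. A call with a gripper value outside its range is refused whole. The fingers move at their own pace and stop on an object; FORCE is the grip in N (left out, the last holds). Time passes only in rows, so rows that do not move let the fingers close, or fill a call up. It gives the time, the measured TCP pose, the force, the opening and the grip force at its end, in the units of the state.
- sensors.read_state(): the state, without advancing time (a new reading comes with each control period).
- viewer.read_camera(name): name is "side" or "top" or "wrist"; returns the picture (420x560x3 uint8, red, green, blue); there is no depth.
- viewer.camera_params(name): a dict with "K" (3x3 intrinsics, pixels), "k1" (the pictures are not rectified: a ray, as slopes to the right and down, at radius r is drawn at 1 + k1 r^2 times it, then the intrinsics apply), "world_to_cam" (4x4, takes a point from world to camera coordinates). Camera axes: x right, y down, z forward; pixel columns grow to the right and rows downward; lengths in m; the calibration is good to about 2 mm. A picture is of the moment at which its call begins: read the wrist's pose just before it. camera_params takes no time and is no camera call; for the wrist camera it gives the pose at the moment of the call.
- job.finish_job(): hands the job in; it is judged then, once.
The state is a dict: "time": time; "q": joint angles; "joint_vel": joint speeds; "joint_torque": joint torques, N m; "tool_pos": TCP position; "tcp_rot": TCP orientation; "wrist_force": force on the tool from outside, world axes, zero at the start; "torque": the same for the moment, N m; "width": opening from 0.0 (shut) to 1.0 (fully open); "grip_force": force on a finger pad.
Only numpy, scipy, OpenCV 4.12 (cv2) and the standard library are available. Lean on these libraries where they do the work, as an engineer would, in place of code of your own. Each camera call takes 0.05 s, during which the arm holds its last target. There are 200 camera calls.

## Task

Get the filter pot ready for the next batch: take the pot brush from its can and scrub the inside of the leaning pot by pushing the brush head down to the pot's floor, drawing it up until the head is level with the mouth or out of it, and pushing it down to the floor once more. Then stand the brush back in its can, set the strainer basket all the way down in the pot, and last of all put the cover on so that its lip is in the mouth and its flange lies flat on the rim. Leave the paint tin, the label roll and the spatula cup where they stand.

Things in the scene. Friction and masses are not known exactly. Their poses are not given: they have to be found in the camera images.
- pot: Open round steel pot, fixed, leaning 30 degrees in a blue cradle, mouth roughly towards the robot. Origin: centre of its outer underside, 45 mm above the table; z: the pot's own axis, out of the mouth. Outer diameter 120, inner 110, inner floor at z = 6, rim at z = 111 mm (its highest point 171 mm above the table). Blue cheeks beside the pot stay below the rim; cradle base plate 170 x 150 mm.
- can: Open round dark steel can that holds the brush, fixed upright on the table. Origin: centre of its underside; outer diameter 106, inner diameter 98, floor 5 thick, 75 mm tall.
- brush: Pot brush, standing head down and upright in the can, 175 mm long, 0.15 kg or so. Origin: centre of the head's flat end; z runs up the handle. Black rigid head, diameter 80, from z = 0 to 45; wooden rod, diameter 16, above it; flat wooden grip 45 (along x) x 16 (along y) mm from z = 125 to 175, to be pinched across y; centre of mass near z = 70 mm.
- basket: Round aluminium strainer basket with dark slots, open at the top, standing on the table, 0.25 kg or so. Origin: centre of its underside; z up. Outer diameter 96, wall 4, rim at z = 78; a straight carrying bar runs across the middle along x, 89 long, 12 wide (y), from z = 84 to 102 mm, on a short post at each end; centre of mass near z = 45 mm. It fits loosely in the pot (14 mm in diameter) and rests on the pot's floor, with its bar just below the pot's rim.
- cover: Round steel cover with a bar handle, standing on the table on its lip, 0.35 kg or so. Origin: centre of the lip's underside; z up. Lip ring: outer diameter 102, inner diameter 92, z = 0 to 10; flange diameter 128, z = 10 to 15; handle bar along x, 70 long, 14 wide (y), from z = 36 to 50 mm, on a post at each end. On the pot, the lip hangs in the mouth and the flange lies on the rim (cover origin at z = 101 mm of the pot).
- tin: Bystander: closed pale paint tin with a thin wire bail, diameter 94, 99 mm tall, loose. Origin: centre of its underside.
- roll: Bystander: roll of white labels standing on end, diameter 80, 50 mm tall, loose. Origin: centre of its underside.
- cup: Bystander: steel cup, diameter 68, 90 mm tall, loose, with spatulas reaching to about 145 mm. Origin: centre of its underside.
Not all that is in view belongs to the job. Leave any pink look-alike of the brush alone. Leave any blue look-alike of the basket alone.

How it is judged:
On the way, in this order (a step that is already met when the one before it is completed fails the run):
1. the brush head is down at the pot's floor, within 15 mm (x of brush in the frame of pot between -0.03 and 0.03 m and y of brush in the frame of pot between -0.03 and 0.03 m and z of brush in the frame of pot between -0.01 and 0.021 m and angle between the z axis of brush and the z axis of pot, either way round below 0.35 rad), for 0.05 s.
2. the brush is drawn up at least 46 mm from the floor, so that the head is level with the mouth or out of it (z of brush in the frame of pot above 0.052 m), for 0.05 s.
3. the brush head is down at the pot's floor again, within 15 mm (all of step 1), for 0.05 s.
4. the brush stands in its can again, let go (z of brush in the frame of can between -0.005 and 0.02 m and horizontal distance between brush and can below 0.02 m and angle between brush's own z axis and vertical below 0.25 rad and contact force between the fingers and brush below 0.1 N and linear speed of brush below 0.02 m/s), for 0.2 s.
5. the strainer basket is down on the pot's floor, let go (x of basket in the frame of pot between -0.012 and 0.012 m and y of basket in the frame of pot between -0.012 and 0.012 m and z of basket in the frame of pot between 0 and 0.013 m and angle between the z axis of basket and the z axis of pot, either way round below 0.12 rad and contact force between the fingers and basket below 0.1 N and linear speed of basket below 0.02 m/s), for 0.2 s.
At the end, for the whole second after the job is handed in: Brush stands in its can (within 15 mm of its floor, 20 mm of its middle, lean under 0.25 rad); basket on the pot floor (7 mm, in line within 0.12 rad); cover on the rim (height within 5 mm, 8 mm sideways, flat within 0.07 rad); all released, at rest (all of step 4 and all of step 5 and x of cover in the frame of pot between -0.008 and 0.008 m and y of cover in the frame of pot between -0.008 and 0.008 m and z of cover in the frame of pot between 0.095 and 0.106 m and angle between the z axis of cover and the z axis of pot, either way round below 0.07 rad and contact force between the fingers and cover below 0.1 N and linear speed of cover below 0.02 m/s); the robot touches nothing.
It fails at once if the paint tin is shifted by more than 20 mm (distance of tin from where it was at the start of the episode above 0.02 m).
It fails at once if the label roll is shifted by more than 20 mm (distance of roll from where it was at the start of the episode above 0.02 m).
It fails at once if the spatula cup is shifted by more than 20 mm (distance of cup from where it was at the start of the episode above 0.02 m).
It also fails if it takes over 72 s, if anything falls off the work surface, if the arm or the gripper's body presses on something with over 40 N, if the wrist force passes 120 N, or if a joint passes its speed limit or range.

## Working session

There is one attempt and no reset: what is moved stays moved. The work goes in short steps, Python scripts to look and compute and a shell command to move; the robot and the scene stay as the last step left them, time stands still between calls to the robot, and variables do not carry over. Pictures are saved under pics/ and viewed, at most 10 in all, crops included, and the job is handed in when it is done.

```bash
ls; mkdir -p pics; python3 - <<'E'
from workcell import sensors, viewer
import cv2,numpy as np
s=sensors.read_state();print(s)
for n in("top","side"):
    p=viewer.camera_params(n);print(n,np.array(p["K"]).tolist(),p["k1"],np.round(p["world_to_cam"],3).tolist())
    im=viewer.read_camera(n);cv2.imwrite(f"pics/{n}.png",im[:,:,::-1])
E
```

```text
pics
{'time': 0.0, 'q': array([ 1.15309446e+00,  2.64771354e-01,  1.60538137e+00,  8.99805576e-06,
        1.27366502e+00, -3.68936780e-02]), 'joint_vel': array([-0.00081249,  0.00108716,  0.00064719, -0.0006769 , -0.00028609,
        0.00019275]), 'joint_torque': array([ 1.87689126e-03, -5.15101862e+01, -3.67314827e+01,  2.03722934e-04,
        1.27631030e-02, -8.83206127e-06]), 'tool_pos': array([0.2505448 , 0.62590979, 0.19194585]), 'tcp_rot': array([-0.59447157, -3.08431411,  0.00340166]), 'wrist_force': array([-0.5188976 , -0.82562162, -0.37450503]), 'torque': array([ 0.04048755, -0.01307532, -0.03802842]), 'grip_force': 0.0, 'width': 0.9978862643960877}
top [[470.0834919964396, 0.0, 277.5760318913926], [0.0, 470.0834919964396, 202.75621741780924], [0.0, 0.0, 1.0]] -0.11320676763700845 [[0.004, -1.0, -0.029, 0.014], [-0.998, -0.002, -0.066, 0.507], [0.066, 0.029, -0.997, 0.959], [0.0, 0.0, 0.0, 1.0]]
side [[399.45356615788745, 0.0, 279.01023025096174], [0.0, 399.45356615788745, 212.004902501727], [0.0, 0.0, 1.0]] 0.02844132708048723 [[-0.686, -0.727, 0.02, 0.361], [-0.457, 0.409, -0.79, 0.258], [0.566, -0.551, -0.613, 0.669], [0.0, 0.0, 0.0, 1.0]]
```

View pics/top.png

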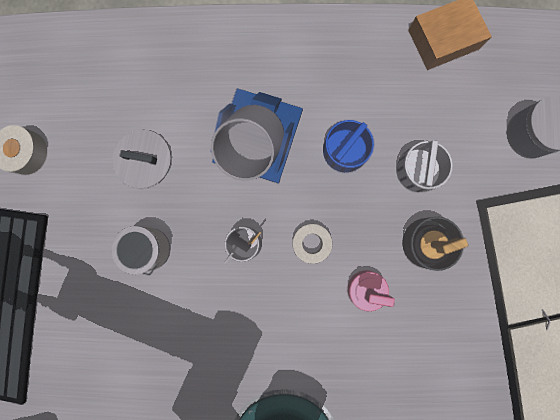

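View pics/side.png

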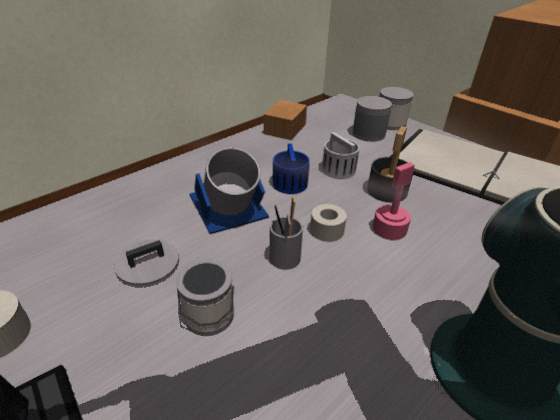

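The top view shows the pot at (250,145), the cover at (142,158), and a basket pair: blue (349,145) and aluminium (425,165). The brush pair is wooden in the dark can (433,243) and pink (370,291). The aluminium basket and the wooden brush fit the description. The tin is at (138,249), the cup at (243,243) and the roll at (312,243).

```bash
cat > h.py <<'E'
import numpy as np,cv2
from scipy.spatial.transform import Rotation as R
from workcell import sensors,viewer
def rays(P,uv):
    K=np.array(P["K"]);T=np.array(P["world_to_cam"])
    s=(np.atleast_2d(uv)-[K[0,2],K[1,2]])/[K[0,0],K[1,1]]
    x=s.copy()
    for _ in range(20): x=s/(1+P["k1"]*(x**2).sum(1,keepdims=True))
    d=np.c_[x,np.ones(len(x))]@T[:3,:3]
    return -T[:3,:3].T@T[:3,3],d
def onplane(P,uv,p0,n=(0,0,1)):
    if np.isscalar(p0): p0=np.array([0,0,p0])
    o,d=rays(P,uv);n=np.array(n)
    return o+d*(((p0-o)@n)/(d@n))[:,None]
def proj(P,X):
    K=np.array(P["K"]);T=np.array(P["world_to_cam"])
    c=np.atleast_2d(X)@T[:3,:3].T+T[:3,3];x=c[:,:2]/c[:,2:]
    x=x*(1+P["k1"]*(x**2).sum(1,keepdims=True))
    return x*[K[0,0],K[1,1]]+[K[0,2],K[1,2]]
def circ(X):
    A=np.c_[2*X[:,:2],np.ones(len(X))];s=np.linalg.lstsq(A,(X[:,:2]**2).sum(1),rcond=None)[0]
    return s[:2],np.sqrt(s[2]+s[0]**2+s[1]**2)
def pose():
    s=sensors.read_state();return s["time"],np.array(s["tool_pos"]),R.from_rotvec(s["tcp_rot"])
E
python3 - <<'E'
import cv2
im=cv2.imread("pics/top.png")
a=cv2.resize(im[80:310,200:480],None,fx=2.5,fy=2.5,interpolation=cv2.INTER_CUBIC);cv2.imwrite("pics/crop1.png",a)
a=cv2.resize(im[110:290,90:190],None,fx=3.2,fy=3.2,interpolation=cv2.INTER_CUBIC);cv2.imwrite("pics/crop2.png",a)
E
```

```text
(no output)
```

View pics/crop1.png

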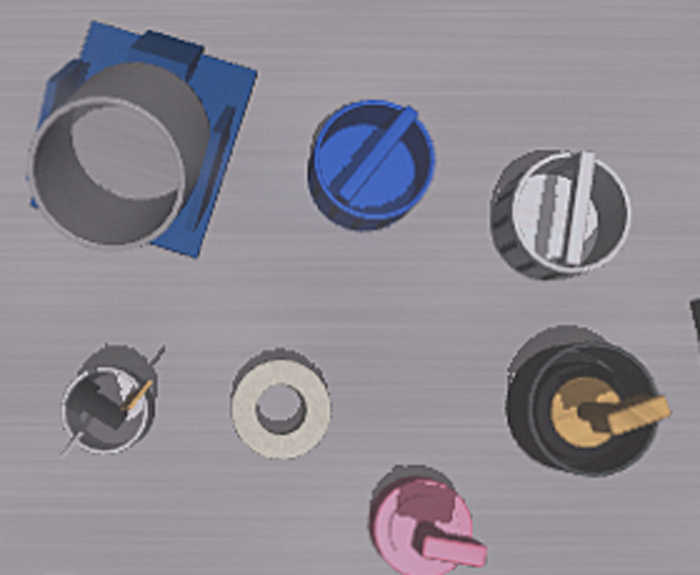

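The crop confirms the candidates. The aluminium slotted basket has its rim centred at crop (572,211) and bar from (588,152) to (573,264). The wooden brush is in the can, rim centre about (594,409). The blue and pink ones are look-alikes. Pot rim is about (108,172).

```bash
python3 - <<'E'
from h import *
P=viewer.camera_params("top");S=viewer.camera_params("side")
f=lambda l:np.array(l)/2.5+[200,80]
def show(n,X):print(n,np.round(X*1000,0).tolist())
pl=onplane(P,f([[92,20],[257,72],[195,258]]),0.008);show("plate",pl);print(np.linalg.norm(pl[1]-pl[0]),np.linalg.norm(pl[2]-pl[1]))
n=pl[2]-pl[1];az=np.arctan2(n[1],n[0]);n2=pl[0]-pl[1];print("az",np.degrees(az),np.degrees(np.arctan2(n2[1],n2[0])))
for da in(-4,0,4):
  a=az+np.radians(da);ax=np.array([np.sin(.5236)*np.cos(a),np.sin(.5236)*np.sin(a),np.cos(.5236)])
  e1=np.array([-np.sin(a),np.cos(a),0]);e2=np.cross(ax,e1)
  X=onplane(P,f([[30,172],[110,95],[186,172],[110,250],[54,115],[164,117],[164,228],[54,225]]),np.array([.5,0,.1411]),ax)
  # centre must lie at z=.1411 ; plane passes through any point: iterate
  c0=np.array([.5,0,.1411])
  for _ in range(10):
    X=onplane(P,f([[30,172],[110,95],[186,172],[110,250],[54,115],[164,117],[164,228],[54,225]]),c0,ax)
    L=np.c_[(X-c0)@e1,(X-c0)@e2];c,r=circ(L);C=c0+c[0]*e1+c[1]*e2
    c0=C-ax*((C[2]-.1411)/ax[2])
  show("pot rim",c0);print(r,np.round(np.hypot(*(L-c).T),4),"origin",c0-.111*ax)
show("basket rim",onplane(P,f([[572,211]]),.078));show("bar",onplane(P,f([[588,152],[573,264]]),.102))
show("bwid",onplane(P,f([[513,211],[631,211],[572,150],[572,272]]),.078))
show("can",onplane(P,f([[594,409],[527,409],[660,409],[594,342],[594,476]]),.075))
show("grip",onplane(P,f([[608,413],[664,397],[670,410],[615,432]]),.18))
g=cv2.imread("pics/top.png")
X=onplane(P,[[142,158],[114,158],[171,158],[142,130],[142,188]],.0125);show("cover",X)
# handle dark mask
hsv=cv2.cvtColor(g,cv2.COLOR_BGR2GRAY)[140:180,112:172];ys,xs=np.where(hsv<60)
rr=cv2.minAreaRect(np.c_[xs+112,ys+140].astype(np.float32));show("handle",onplane(P,cv2.boxPoints(rr),.05))
show("tin,roll,cup",np.r_[onplane(P,[[136,250]],.099),onplane(P,[[312,243]],.05),onplane(P,[[243,244]],.09)])
show("pink",onplane(P,[[370,291]],.045));show("blue",onplane(P,[[349,145]],.078))
W=viewer.camera_params("wrist");t,p,r=pose();T=np.linalg.inv(np.array(W["world_to_cam"]))
print("wristcam in tool",r.inv().apply(T[:3,3]-p),np.round(r.as_matrix().T@T[:3,:3],3).tolist(),W["K"],W["k1"])
print(np.round(r.as_matrix(),3))
E
```

```text
plate [[755.0, 105.0, 8.0], [708.0, -37.0, 8.0], [548.0, 15.0, 8.0]]
0.14931335226977582 0.16799431169792808
az 161.86436348245414 71.79193790927475
pot rim [596.0, 76.0, 141.0]
0.0598186151461273 [0.0602 0.0593 0.0594 0.0601 0.0576 0.0626 0.0576 0.0614] origin [0.64740888 0.05516895 0.04497125]
pot rim [596.0, 76.0, 141.0]
0.0596236574228563 [0.0597 0.0595 0.0588 0.0604 0.0577 0.0622 0.0577 0.061 ] origin [0.64869052 0.05865991 0.04497125]
pot rim [596.0, 76.0, 141.0]
0.059443892811795955 [0.0591 0.0596 0.0583 0.0605 0.0578 0.0617 0.0578 0.0605] origin [0.64972367 0.06223505 0.04497125]
basket rim [[579.0, -283.0, 78.0]]
bar [[621.0, -290.0, 102.0], [534.0, -276.0, 102.0]]
bwid [[578.0, -236.0, 78.0], [579.0, -330.0, 78.0], [627.0, -284.0, 78.0], [530.0, -282.0, 78.0]]
can [[423.0, -299.0, 75.0], [423.0, -246.0, 75.0], [423.0, -351.0, 75.0], [476.0, -299.0, 75.0], [371.0, -298.0, 75.0]]
grip [[423.0, -276.0, 180.0], [434.0, -315.0, 180.0], [425.0, -320.0, 180.0], [410.0, -280.0, 180.0]]
cover [[602.0, 307.0, 12.0], [603.0, 369.0, 12.0], [602.0, 243.0, 12.0], [663.0, 309.0, 12.0], [538.0, 305.0, 12.0]]
handle [[598.0, 337.0, 50.0], [628.0, 332.0, 50.0], [607.0, 231.0, 50.0], [577.0, 237.0, 50.0]]
tin,roll,cup [[409.0, 286.0, 99.0], [424.0, -54.0, 50.0], [422.0, 80.0, 90.0]]
pink [[328.0, -170.0, 45.0]]
blue [[616.0, -126.0, 78.0]]
wristcam in tool [ 0.06732005  0.00059674 -0.18064181] [[-0.001, -0.963, -0.27], [1.0, -0.002, 0.001], [-0.001, -0.27, 0.963]] [[354.94402335   0.         271.32559405]
 [  0.         354.94402335 208.84201976]
 [  0.           0.           1.        ]] -0.032610997932718246
[[-0.928  0.372 -0.001]
 [ 0.372  0.928 -0.002]
 [ 0.    -0.002 -1.   ]]
```

View pics/crop2.png

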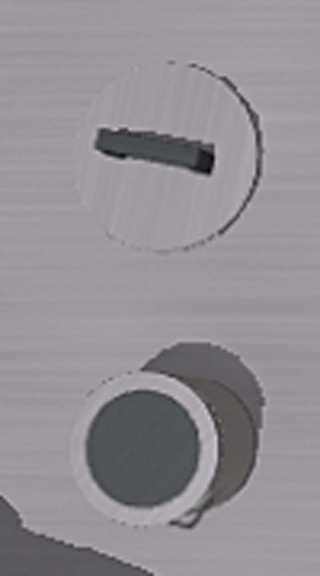

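The crop shows the cover's bar running roughly along world y, near crop (155,150). All measured sizes match the given ones: plate 149 x 168, pot rim radius 59.6, basket 94–97, can 105. Pot azimuth is 162°. Next I move above the can.

```bash
python3 -m inch '[-20,-15,-15,0,0,0,85, -33,-26,-11,0,0,0,85, -33,-26,-11,0,0,0,85, -33,-26,-11,0,0,0,85, -33,-26,-11,0,0,0,85, -33,-26,-11,0,0,0,85, -33,-26,-11,0,0,0,85, -33,-26,-11,0,0,0,85]' && python3 -m inch '[-33,-26,-11,0,0,0,85, -33,-26,-11,0,0,0,85, -33,-26,-11,0,0,0,85, -33,-26,-11,0,0,0,85, -25,-35,0,0,0,0,85, -9,-41,0,0,0,0,85, -9,-41,0,0,0,0,85, -9,-41,0,0,0,0,85]' && python3 -m inch '[-9,-41,0,0,0,0,85, -9,-41,0,0,0,0,85, -9,-41,0,0,0,0,85, -9,-41,0,0,0,0,85, -9,-41,0,0,0,0,85, -9,-41,0,0,0,0,85, -9,-41,0,0,0,0,85, -9,-41,0,0,0,0,85]' && python3 -m inch '[-4,-40,0,0,0,0,85, 0,0,0,0,0,8.3,85, 0,0,0,0,0,8.3,85, 0,0,0,0,0,8.3,85, 0,0,0,0,0,8.3,85, 0,0,0,0,0,8.3,85, 0,0,0,0,0,8.3,85, 0,0,0,0,0,0,85]'
cat >> h.py <<'E'
def look(fn):
    P=viewer.camera_params("wrist");im=viewer.read_camera("wrist")[:,:,::-1];cv2.imwrite(fn,im);return P,im
def plan(tp,tR,rotfirst=False):
    t,p,r=pose();d=(np.array(tp)-p)*1000
    print("t",t,"pos",np.round(p*1000,1),"shift(tool now)",np.round(r.inv().apply(d),1),"shift(tool after rot)",np.round(tR.inv().apply(d),1),"rot",np.round(np.degrees((r.inv()*tR).as_rotvec()),1))
AX=lambda az:np.array([np.sin(.5236)*np.cos(az),np.sin(.5236)*np.sin(az),np.cos(.5236)])
def frame(z,y):
    z=np.array(z)/np.linalg.norm(z);y=np.array(y)-np.dot(y,z)*z;y/=np.linalg.norm(y)
    return R.from_matrix(np.c_[np.cross(y,z),y,z])
E
python3 - <<'E'
from h import *
import pickle
P,im=look("pics/w1.png");pickle.dump(P,open("pics/w1.p","wb"))
s=sensors.read_state();print(s["q"],s["tool_pos"],np.round(R.from_rotvec(s["tcp_rot"]).as_matrix(),3))
E
```

```text
time: 0.9
tool_pos: [0.4109, 0.3487, 0.2853]
tcp_rot: [-0.594, -3.085, 0.001]
wrist_force: [0.3, 1.3, -0.7]
width: 0.995
grip_force: 0.0
time: 1.7
tool_pos: [0.4834, 0.0372, 0.3287]
tcp_rot: [-0.594, -3.084, 0.0]
wrist_force: [0.7, 0.2, 0.8]
width: 0.996
grip_force: 0.0
time: 2.5
tool_pos: [0.4282, -0.2939, 0.3289]
tcp_rot: [-0.595, -3.084, -0.001]
wrist_force: [1.1, -0.2, -0.3]
width: 0.994
grip_force: 0.0
time: 3.3
tool_pos: [0.4176, -0.3308, 0.3287]
tcp_rot: [-1.838, -2.547, -0.0]
wrist_force: [0.4, 0.1, -0.0]
width: 0.994
grip_force: 0.0
[-7.16641870e-01 -6.16056057e-02  1.71544037e+00  2.91946306e-06
  1.48869282e+00 -1.04051911e+00] [ 0.41768151 -0.33083605  0.32877136] [[-0.318  0.948 -0.001]
 [ 0.948  0.318  0.001]
 [ 0.001 -0.    -1.   ]]
```

View pics/w1.png

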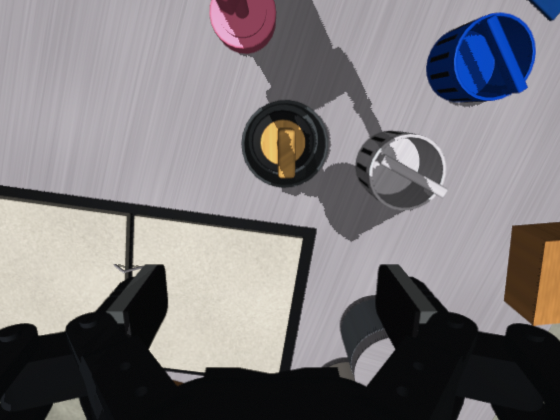

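The wrist view shows the grip at columns 278–296, rows 128–178, and the can rim centred at about (286,143). The grip lies nearly along image columns.

```bash
python3 - <<'E'
from h import *
import pickle
P=pickle.load(open("pics/w1.p","rb"));im=cv2.imread("pics/w1.png")
h=cv2.cvtColor(im,cv2.COLOR_BGR2HSV)
m=((h[...,0]>8)&(h[...,0]<25)&(h[...,1]>110)).astype(np.uint8);m[:90]=0;m[195:]=0;m[:,:230]=0;m[:,345:]=0
for v in range(118,184,3):
    x=np.where(m[v])[0]; print(v,x.min() if len(x) else None,x.max() if len(x) else None,[int(h[v,c,2]) for c in range(276,300,4)])
print("can",onplane(P,[[286,143]],.075))
for yaw in (-66,-72,-78):
    u=np.array([np.cos(np.radians(yaw)),np.sin(np.radians(yaw)),0]);w=np.array([-u[1],u[0],0]);c=np.array([.423,-.299,0])
    print(yaw,np.round(proj(P,[c+a*.0225*u+b*.008*w+[0,0,z] for z in(.18,.13) for a in(-1,1) for b in(-1,1)])).tolist())
E
```

```text
118 None None [14, 16, 16, 14, 14, 35]
121 273 292 [95, 117, 110, 99, 41, 30]
124 269 296 [123, 120, 106, 115, 116, 77]
127 266 300 [187, 97, 89, 97, 111, 122]
130 264 301 [228, 86, 113, 167, 154, 121]
133 262 303 [226, 121, 126, 200, 224, 121]
136 261 304 [226, 113, 118, 143, 221, 121]
139 261 305 [222, 107, 119, 115, 208, 122]
142 260 305 [198, 108, 114, 110, 205, 121]
145 261 305 [215, 104, 109, 108, 194, 121]
148 261 304 [221, 99, 106, 102, 164, 122]
151 262 303 [226, 96, 102, 105, 131, 121]
154 263 301 [226, 92, 106, 119, 110, 121]
157 266 299 [226, 97, 118, 112, 111, 121]
160 269 296 [226, 108, 112, 113, 108, 53]
163 274 295 [164, 102, 114, 110, 115, 14]
166 278 295 [34, 111, 110, 118, 120, 16]
169 278 294 [32, 157, 119, 123, 122, 62]
172 278 294 [63, 215, 123, 125, 121, 42]
175 278 294 [24, 213, 142, 121, 117, 24]
178 280 288 [20, 46, 62, 43, 32, 25]
181 None None [20, 20, 19, 20, 19, 20]
can [[ 0.42659372 -0.29674835  0.075     ]]
-66 [[275.0, 130.0], [293.0, 129.0], [280.0, 179.0], [297.0, 177.0], [275.0, 128.0], [290.0, 126.0], [279.0, 170.0], [294.0, 169.0]]
-72 [[278.0, 129.0], [295.0, 129.0], [277.0, 178.0], [294.0, 178.0], [277.0, 127.0], [292.0, 127.0], [276.0, 170.0], [291.0, 170.0]]
-78 [[280.0, 129.0], [298.0, 131.0], [275.0, 177.0], [292.0, 179.0], [279.0, 126.0], [294.0, 128.0], [274.0, 169.0], [289.0, 170.0]]
```

```bash
python3 -m inch '[9.5,5,30,0,0,0,85, 9.5,5,30,0,0,0,85, 9.5,5,30,0,0,0,85, 0,0,30,0,0,0,85, 0,0,30,0,0,0,85, 0,0,25,0,0,0,85, 0,0,16,0,0,0,85, 0,0,0,0,0,0,85]' 80 && python3 -m inch '[0,0,0,0,0,0,0, 0,0,0,0,0,0,0, 0,0,0,0,0,0,0, 0,0,0,0,0,0,0, 0,0,0,0,0,0,0, 0,0,0,0,0,0,0, 0,0,0,0,0,0,0, 0,0,0,0,0,0,0]' 80
python3 - <<'E'
from h import *
O=np.array([.649,.059,.045]);a=AX(np.radians(161.9));t,p,r=pose()
up=p+[0,0,.19];print("p",p,"b z off",p[2]-.005)
off=p[2]-.005   # tcp height along brush from brush origin
# keep the brush yaw: smallest rotation taking world -z to -a  about horizontal axis, plus optional yaw
for yaw in(-60,-30,0,30,60):
    T0=R.from_rotvec(np.radians(30)*np.array([-np.sin(np.radians(161.9)),np.cos(np.radians(161.9)),0]))*R.from_euler('z',yaw,degrees=True)*r
    print(yaw,np.round(T0.as_matrix(),2).tolist(),np.degrees((r.inv()*T0).as_rotvec()))
    if yaw==0:
        for z in(.135,.012):
            print(z,O+a*(z+off));plan(O+a*(z+off),T0)
E
```

```text
time: 4.15
tool_pos: [0.4209, -0.2975, 0.135]
tcp_rot: [-1.831, -2.545, -0.0]
wrist_force: [-0.4, -0.3, 0.1]
width: 0.994
grip_force: 0.0
time: 4.95
tool_pos: [0.4236, -0.2999, 0.1394]
tcp_rot: [1.837, 2.547, -0.001]
wrist_force: [-1.7, -0.4, 5.1]
width: 0.136
grip_force: 78.4
p [ 0.4235866  -0.29986466  0.13944141] b z off 0.13444140887945982
-60 [[0.61, 0.63, 0.47], [0.76, -0.63, -0.16], [0.2, 0.46, -0.87]] [-31.09300112  -3.58385272  58.61940141]
-30 [[0.22, 0.85, 0.48], [0.97, -0.16, -0.16], [-0.06, 0.5, -0.87]] [-28.18248018 -11.1327021   29.34384455]
0 [[-0.24, 0.85, 0.48], [0.92, 0.35, -0.16], [-0.3, 0.4, -0.87]] [-24.11834724 -17.84109138   0.02801827]
0.135 [0.52094558 0.10085464 0.27834294]
t 4.95 pos [ 423.6 -299.9  139.4] shift(tool now) [ 349.3  218.9 -139.3] shift(tool after rot) [ 305.5  278.2 -136.6] rot [-24.1 -17.8   0. ]
0.012 [0.57940242 0.081748   0.17182189]
t 4.95 pos [ 423.6 -299.9  139.4] shift(tool now) [312.9 268.3 -32.7] shift(tool after rot) [305.7 278.1 -13.6] rot [-24.1 -17.8   0. ]
30 [[-0.63, 0.61, 0.48], [0.63, 0.76, -0.16], [-0.46, 0.2, -0.87]] [-18.93708258 -23.72310358 -29.28910579]
60 [[-0.85, 0.22, 0.48], [0.16, 0.97, -0.16], [-0.5, -0.06, -0.87]] [-12.61448511 -28.74793386 -58.56862646]
```

```bash
python3 -m inch '[0,0,-25,0,0,0,0, 0,0,-40,0,0,0,0, 0,0,-45,0,0,0,0, 0,0,-45,0,0,0,0, 0,0,-41,0,0,0,0, 18,10,0,0,0,0,0, 37,19,0,0,0,0,0, 37,19,0,0,0,0,0]' 80 && python3 -m inch '[37,20,0,0,0,0,0, 37,19,0,0,0,0,0, 37,20,0,0,0,0,0, 37,19,0,0,0,0,0, 37,20,0,0,0,0,0, 37,19,0,0,0,0,0, 37,20,0,0,0,0,0, 37,19,0,0,0,0,0]' && python3 -m inch '[17,10,0,-3,-2,0,0, 0,0,0,-6,-4.5,0,0, 0,0,0,-6,-4.5,0,0, 0,0,0,-6,-4.5,0,0, 0,0,0,-3,-2.3,0,0, 0,0,0,0,0,0,0, 0,0,0,0,0,0,0, 0,0,0,0,0,0,0]'
python3 - <<'E'
from h import *
O=np.array([.649,.059,.045]);a=AX(np.radians(161.9));t,p,r=pose();b=a*0
zt=r.as_matrix()[:,2];print("angle",np.degrees(np.arccos(-zt@a)))
tR=R.align_vectors([-a],[zt])[0]*r
plan(O+a*(.2+.134),tR);plan(O+a*(.010+.134),tR);print(sensors.read_state()["q"])
cv2.imwrite("pics/s2.png",viewer.read_camera("side")[:,:,::-1])
E
```

```text
time: 5.75
tool_pos: [0.4395, -0.1959, 0.3337]
tcp_rot: [-1.84, -2.545, -0.001]
wrist_force: [0.8, 0.8, -2.1]
width: 0.138
grip_force: 78.4
time: 6.55
tool_pos: [0.4939, 0.1351, 0.3333]
tcp_rot: [-1.837, -2.547, 0.001]
wrist_force: [2.3, -0.7, -2.1]
width: 0.139
grip_force: 78.4
time: 7.35
tool_pos: [0.4991, 0.1525, 0.3345]
tcp_rot: [1.545, 2.138, 0.213]
wrist_force: [-0.5, 0.6, -1.9]
width: 0.139
grip_force: 78.5
angle 0.19531400713978112
t 7.35 pos [499.1 152.5 334.5] shift(tool now) [-36.3 -22.    2.5] shift(tool after rot) [-36.3 -22.    2.5] rot [-0.2 -0.1  0. ]
t 7.35 pos [499.1 152.5 334.5] shift(tool now) [-36.5 -21.4 192.5] shift(tool after rot) [-36.3 -22.  192.5] rot [-0.2 -0.1  0. ]
[ 0.52537885 -0.36366499  2.04020193 -0.42180344  1.13709471  0.32185602]
```

View pics/s2.png

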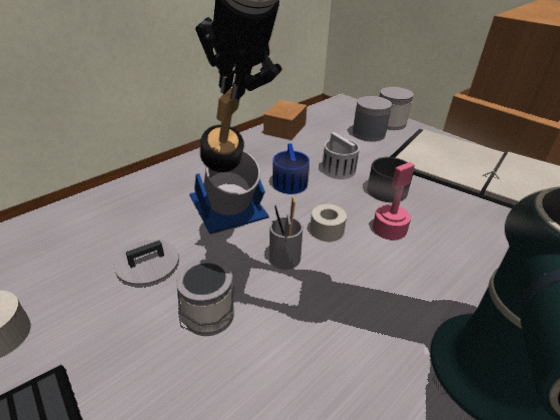

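The side view shows the brush held and tilted, its head at about (222,148) above the mouth. It is offset sideways, which the correction below removes.

```bash
python3 -m inch '[-18,-11,0,-0.2,-0.1,0,0, -18,-11,2,0,0,0,0, 0,0,20,0,0,0,0, 0,0,30,0,0,0,0, 0,0,30,0,0,0,0, 0,0,30,0,0,0,0, 0,0,20,0,0,0,0, 0,0,0,0,0,0,0]' && python3 -m inch '[0,0,20,0,0,0,0, 0,0,20,0,0,0,0, 0,0,12,0,0,0,0, 0,0,5,0,0,0,0, 0,0,0,0,0,0,0, 0,0,0,0,0,0,0, 0,0,0,0,0,0,0, 0,0,0,0,0,0,0]'
python3 - <<'E'
from h import *
O=np.array([.649,.059,.045]);a=AX(np.radians(161.9));t,p,r=pose()
b=p+r.as_matrix()[:,2]*.134-O
print("brush origin z",b@a,"lateral",np.round(b-a*(b@a),4),sensors.read_state()["wrist_force"])
E
```

```text
time: 8.2
tool_pos: [0.5506, 0.0889, 0.2179]
tcp_rot: [1.547, 2.137, 0.207]
wrist_force: [0.1, 0.3, -2.1]
width: 0.137
grip_force: 78.6
time: 9.0
tool_pos: [0.5789, 0.0825, 0.1737]
tcp_rot: [1.541, 2.134, 0.217]
wrist_force: [0.2, -0.1, -2.6]
width: 0.142
grip_force: 78.6
brush origin z 0.014421000370784778 lateral [0.0008 0.0004 0.0004] [ 0.20514699 -0.07576749 -2.58027948]
```

```bash
python3 -m inch '[0,0,3,0,0,0,0, 0,0,3,0,0,0,0, 0,0,2,0,0,0,0, 0,0,0,0,0,0,0, 0,0,0,0,0,0,0, 0,0,-5,0,0,0,0, 0,0,-20,0,0,0,0, 0,0,-25,0,0,0,0]' && python3 -m inch '[0,0,-20,0,0,0,0, 0,0,0,0,0,0,0, 0,0,0,0,0,0,0, 0,0,20,0,0,0,0, 0,0,25,0,0,0,0, 0,0,20,0,0,0,0, 0,0,5,0,0,0,0, 0,0,0,0,0,0,0]' && python3 -m inch '[0,0,0,0,0,0,0, 0,0,0,0,0,0,0, 0,0,0,0,0,0,0, 0,0,0,0,0,0,0, 0,0,0,0,0,0,0, 0,0,0,0,0,0,0, 0,0,0,0,0,0,0, 0,0,0,0,0,0,0]'
python3 - <<'E'
from h import *
O=np.array([.649,.059,.045]);a=AX(np.radians(161.9));t,p,r=pose()
b=p+r.as_matrix()[:,2]*.134-O
print("brush origin z",b@a,"lateral",np.round(b-a*(b@a),4),sensors.read_state()["wrist_force"])
E
```

```text
time: 9.8
tool_pos: [0.5572, 0.0881, 0.2073]
tcp_rot: [1.543, 2.137, 0.211]
wrist_force: [0.1, -0.2, -0.1]
width: 0.139
grip_force: 78.6
time: 10.6
tool_pos: [0.5841, 0.0811, 0.1664]
tcp_rot: [1.54, 2.133, 0.218]
wrist_force: [0.1, 0.8, 3.5]
width: 0.138
grip_force: 104.8
time: 11.4
tool_pos: [0.5822, 0.0808, 0.1655]
tcp_rot: [1.541, 2.135, 0.215]
wrist_force: [0.4, 0.6, 1.5]
width: 0.141
grip_force: 104.5
brush origin z 0.005496388526276217 lateral [-0.0004  0.     -0.0002] [0.36599991 0.55553495 1.45724137]
```

```bash
python3 -m inch '[0,0,-20,0,0,0,0, 0,0,-30,0,0,0,0, 0,0,-35,0,0,0,0, 0,0,-35,0,0,0,0, 0,0,-40,0,0,0,0, 0,0,-40,0,0,0,0, 0,0,0,3,2.2,0,0, 0,0,0,6,4.5,0,0]' && python3 -m inch '[0,0,0,6,4.5,0,0, 0,0,0,6,4.5,0,0, 0,0,0,3.2,2.2,0,0, -25,-13,0,0,0,0,0, -40,-21,0,0,0,0,0, -40,-21,0,0,0,0,0, -40,-21,0,0,0,0,0, -40,-21,0,0,0,0,0]' && python3 -m inch '[-40,-20,0,0,0,0,0, -40,-20,0,0,0,0,0, -40,-20,0,0,0,0,0, -35,-18,0,0,0,0,0, -25,-13,0,0,0,0,0, 0,0,0,0,0,0,0, 0,0,0,0,0,0,0, 0,0,0,0,0,0,0]'
python3 - <<'E'
from h import *
t,p,r=pose();y=r.as_matrix()[:,1];plan([.4245,-.2985,.1405],frame([0,0,-1],y))
E
```

```text
time: 12.2
tool_pos: [0.4839, 0.1137, 0.3388]
tcp_rot: [1.651, 2.297, 0.144]
wrist_force: [-0.0, 0.7, -2.7]
width: 0.139
grip_force: 104.1
time: 13.0
tool_pos: [0.4517, -0.0953, 0.3374]
tcp_rot: [-1.836, -2.545, 0.002]
wrist_force: [0.3, -0.9, -1.5]
width: 0.138
grip_force: 104.0
time: 13.8
tool_pos: [0.4233, -0.2925, 0.338]
tcp_rot: [-1.837, -2.546, -0.001]
wrist_force: [0.1, 0.1, -1.4]
width: 0.141
grip_force: 104.0
t 13.8 pos [ 423.3 -292.5  338. ] shift(tool now) [ -6.4  -0.7 197.5] shift(tool after rot) [ -6.   -0.8 197.5] rot [-0.  -0.1 -0. ]
```

```bash
python3 -m inch '[-6,0,20,0,0,0,0, 0,0,35,0,0,0,0, 0,0,40,0,0,0,0, 0,0,40,0,0,0,0, 0,0,30,0,0,0,0, 0,0,20,0,0,0,0, 0,0,8,0,0,0,0, 0,0,3,0,0,0,0]' && python3 -m inch '[0,0,0,0,0,0,0, 0,0,0,0,0,0,0, 0,0,0,0,0,0,40, 0,0,0,0,0,0,85, 0,0,0,0,0,0,85, 0,0,0,0,0,0,85, 0,0,0,0,0,0,85, 0,0,0,0,0,0,85]' && python3 -m inch '[0,0,-20,0,0,0,85, 0,0,-40,0,0,0,85, 0,0,-45,0,0,0,85, 0,0,-45,0,0,0,85, 0,0,-20,0,0,0,85, -9,38,0,0,0,0,85, -9,38,0,0,0,0,85, -9,38,0,0,0,0,85]' && python3 -m inch '[-8,37,0,0,0,-7.8,85, 0,0,0,0,0,-7.8,85, 0,0,0,0,0,-7.8,85, 0,0,0,0,0,-7.8,85, 0,0,0,0,0,-7.8,85, 0,0,0,0,0,-7.8,85, 0,0,0,0,0,-7.8,85, 0,0,0,0,0,-7.8,85]'
python3 - <<'E'
from h import *
import pickle
P,im=look("pics/w2.png");pickle.dump(P,open("pics/w2.p","wb"));print(pose()[1])
T=viewer.camera_params("top");a=viewer.read_camera("top")[:,:,::-1];cv2.imwrite("pics/t2.png",a)
cv2.imwrite("pics/w2s.png",np.hstack([cv2.resize(im,(460,345)),cv2.resize(a[180:300,370:490],(340,345))]))
E
```

```text
time: 14.6
tool_pos: [0.4573, -0.3184, 0.1758]
tcp_rot: [1.79, 2.48, 0.004]
wrist_force: [3.0, -10.9, 12.0]
width: 0.14
grip_force: 125.1
time: 15.4
tool_pos: [0.4252, -0.2991, 0.1423]
tcp_rot: [-1.838, -2.546, -0.0]
wrist_force: [0.1, -0.4, -0.2]
width: 0.996
grip_force: 0.0
time: 16.2
tool_pos: [0.5434, -0.2891, 0.3135]
tcp_rot: [1.839, 2.546, 0.0]
wrist_force: [-0.6, 0.4, 0.2]
width: 0.998
grip_force: 0.0
time: 17.0
tool_pos: [0.5798, -0.2849, 0.3125]
tcp_rot: [-0.244, -3.132, -0.0]
wrist_force: [0.3, 0.7, 0.5]
width: 0.996
grip_force: 0.0
[ 0.57977793 -0.28493345  0.31254422]
```

View pics/w2s.png

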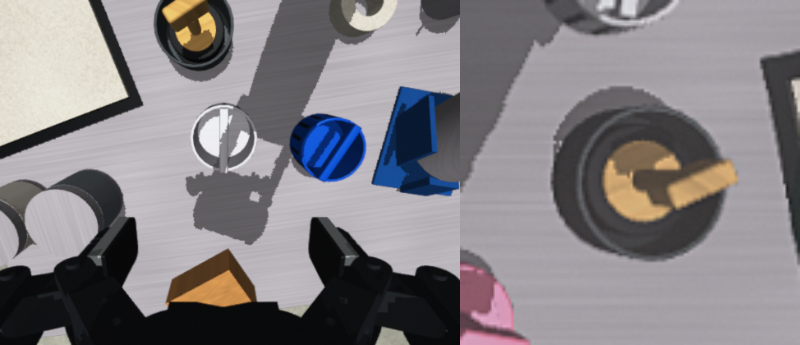

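The brush stands in its can again: crop head at (643,180), can at (655,183), same as at the start. The basket is at about (223,138) in the small wrist view, with its bar vertical in the image.

```bash
python3 - <<'E'
from h import *
import pickle
P=pickle.load(open("pics/w2.p","rb"));im=cv2.imread("pics/w2.png");g=cv2.cvtColor(im,cv2.COLOR_BGR2GRAY)
cv2.imwrite("pics/w2c.png",cv2.resize(g[110:230,215:335],None,fx=5,fy=5,interpolation=cv2.INTER_CUBIC))
E
```

```text
(no output)
```

View pics/w2c.png

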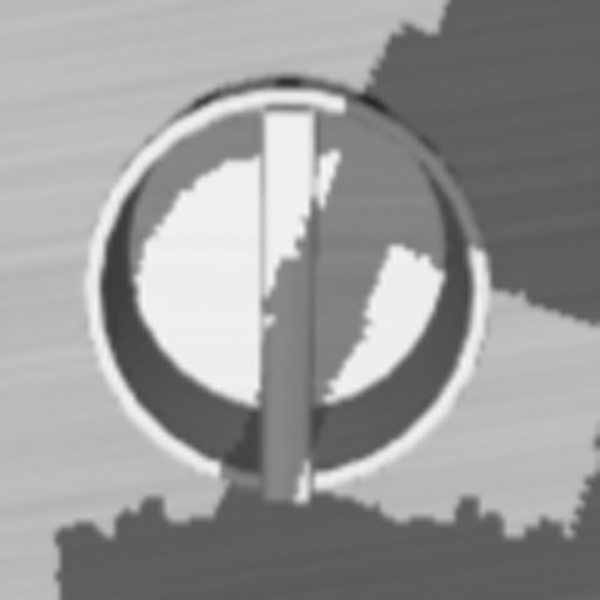

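Crop: the bar runs from (290,110) to (288,500), and the rim is centred at (288,290).

```bash
python3 - <<'E'
from h import *
import pickle
P=pickle.load(open("pics/w2.p","rb"));f=lambda l:np.array(l)/5+[215,110]
X=onplane(P,f([[290,110],[288,500]]),.102);C=onplane(P,f([[288,290],[86,290],[490,290]]),.078)
print(np.round(X,4),np.round(C,4),np.linalg.norm(X[0]-X[1]))
d=X[1]-X[0];print(np.degrees(np.arctan2(d[1],d[0])))
c=X.mean(0);y=np.cross([0,0,1],d);tR=frame([0,0,-1],y if y[1]>0 else -y)
plan([c[0],c[1],.077],tR)
E
```

```text
[[ 0.5371 -0.2757  0.102 ]
 [ 0.6236 -0.2897  0.102 ]] [[ 0.5795 -0.2827  0.078 ]
 [ 0.5721 -0.3297  0.078 ]
 [ 0.587  -0.2357  0.078 ]] 0.08763087678235766
-9.233259252381886
t 17.1 pos [ 579.8 -284.9  312.6] shift(tool now) [-2.000e-01  2.200e+00  2.356e+02] shift(tool after rot) [-2.000e-01  2.300e+00  2.356e+02] rot [ 0. -0.  0.]
```

```bash
python3 -m inch '[0,2,20,0,0,0,40, 0,0,40,0,0,0,40, 0,0,45,0,0,0,40, 0,0,45,0,0,0,40, 0,0,40,0,0,0,40, 0,0,25,0,0,0,40, 0,0,15,0,0,0,40, 0,0,5,0,0,0,40]' 80 && python3 -m inch '[0,0,0,0,0,0,0, 0,0,0,0,0,0,0, 0,0,0,0,0,0,0, 0,0,0,0,0,0,0, 0,0,0,0,0,0,0, 0,0,0,0,0,0,0, 0,0,0,0,0,0,0, 0,0,0,0,0,0,0]' 80
python3 - <<'E'
from h import *
print(pose()[1],np.round(pose()[2].as_matrix(),3))
E
```

```text
time: 17.9
tool_pos: [0.5791, -0.2824, 0.0757]
tcp_rot: [-0.256, -3.128, -0.002]
wrist_force: [-0.5, 0.7, -0.2]
width: 0.467
grip_force: 0.0
time: 18.7
tool_pos: [0.5801, -0.2829, 0.0777]
tcp_rot: [-0.253, -3.131, -0.0]
wrist_force: [0.2, -0.0, -0.1]
width: 0.003
grip_force: 0.0
[ 0.58011665 -0.2828524   0.07770065] [[-0.987  0.161 -0.   ]
 [ 0.161  0.987  0.   ]
 [ 0.     0.    -1.   ]]
```

```bash
python3 - <<'E'
from h import *
P,im=look("pics/w3.png");a=viewer.read_camera("side")[:,:,::-1]
cv2.imwrite("pics/w3s.png",np.hstack([cv2.resize(im,(400,300)),cv2.resize(a[80:230,240:440],(400,300))]))
E
```

```text
(no output)
```

View pics/w3s.png

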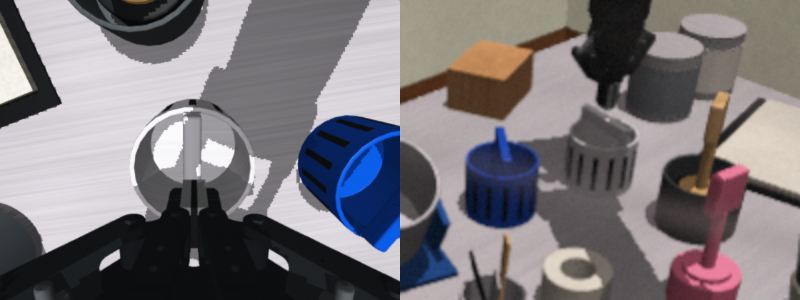

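The fingers have shut past the +x end of the bar, at about (195,195) in the left half, and the basket looks shifted. I'll measure where it is now.

```bash
python3 - <<'E'
from h import *
P=viewer.camera_params("wrist");T=viewer.camera_params("side");im=cv2.imread("pics/w3.png")
f=lambda l:np.array(l)*1.4
X=onplane(P,f([[131,165],[255,168],[193,102],[150,117],[236,119]]),.078);print(np.round(X,4),circ(X))
print("bar far end",onplane(P,f([[193,114]]),.102))
print("tcp pix",proj(P,[pose()[1]])/1.4,"tcp side in crop",(proj(T,[pose()[1]])-[240,80])*2+[400,0])
g=lambda l:(np.array(l)-[400,0])/2+[240,80]
print("side: bar ends at .102",onplane(T,g([[580,105],[635,118]]),.102),"rim", onplane(T,g([[568,135],[638,140]]),.078))
E
```

```text
[[ 0.5684 -0.3285  0.078 ]
 [ 0.5859 -0.2365  0.078 ]
 [ 0.5298 -0.2747  0.078 ]
 [ 0.5352 -0.3068  0.078 ]
 [ 0.5466 -0.2463  0.078 ]] (array([ 0.57585547, -0.28249576]), np.float64(0.046844252498108495))
bar far end [[ 0.53488    -0.27553434  0.102     ]]
tcp pix [[193.20436123 170.08219153]] tcp side in crop [[601.06697285 131.03404731]]
side: bar ends at .102 [[ 0.62088437 -0.28194909  0.102     ]
 [ 0.54593016 -0.30892801  0.102     ]] rim [[ 0.60250977 -0.23944437  0.078     ]
 [ 0.53003721 -0.30056704  0.078     ]]
```

```bash
python3 -m inch '[0,0,0,0,0,0,0, 0,0,-5,0,0,0,0, 0,0,-15,0,0,0,0, 0,0,-20,0,0,0,0, 0,0,-20,0,0,0,0, 0,0,0,0,0,0,0, 0,0,0,0,0,0,0, 0,0,0,0,0,0,0]' 80
python3 - <<'E'
from h import *
P,im=look("pics/w4.png");T=viewer.camera_params("side");a=viewer.read_camera("side")[:,:,::-1]
print(proj(P,[pose()[1]]),proj(T,[pose()[1]]))
c=im[130:420,200:345]
cv2.imwrite("pics/w4s.png",np.hstack([cv2.resize(c,(290,580)),cv2.resize(a[90:210,290:390],(483,580),interpolation=cv2.INTER_CUBIC)]))
E
```

```text
time: 19.6
tool_pos: [0.5795, -0.2826, 0.1369]
tcp_rot: [-0.253, -3.13, -0.001]
wrist_force: [-0.7, 0.0, -0.3]
width: 0.002
grip_force: 0.0
[[270.72376776 237.14612331]] [[343.21423064 126.10386672]]
```

View pics/w4s.png

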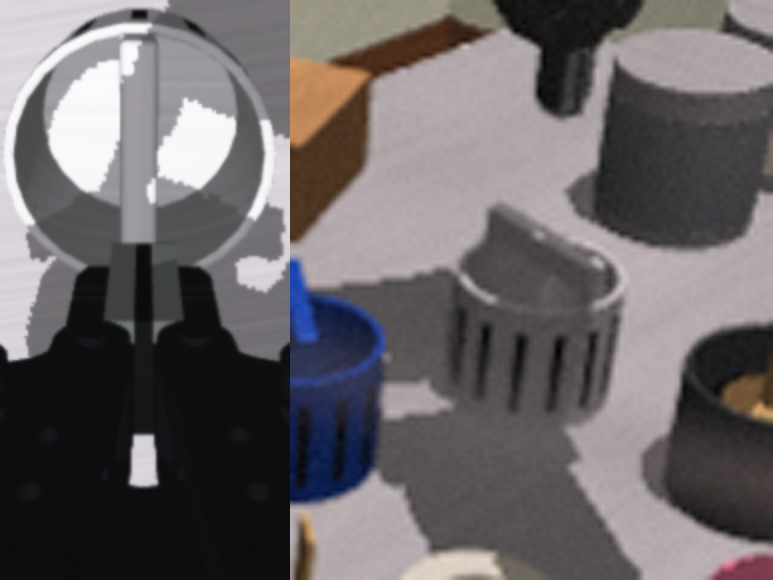

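The basket stayed put. The visible fingertips, at wrist (272,251) and side (347,114), lie short of the reported TCP. I'll quantify that.

```bash
python3 - <<'E'
from h import *
P=viewer.camera_params("wrist");S=viewer.camera_params("side");t,p,r=pose()
for x in(.011,0,-.011):
  for z in(0,-.01,-.02,-.03,-.04):
    q=p+r.apply([x,0,z]);print(x,z,np.round(proj(P,[q])[0]),np.round(proj(S,[q])[0]))
T=viewer.camera_params("top");im=cv2.imread("pics/w4.png")
X=onplane(P,np.array([[5,150],[273,150],[135,22]])/2+[200,130],.078);print(np.round(X,4))
print(sensors.read_state())
E
```

```text
0.011 0 [270. 219.] [346. 128.]
0.011 -0.01 [270. 225.] [346. 124.]
0.011 -0.02 [270. 231.] [347. 121.]
0.011 -0.03 [270. 238.] [347. 117.]
0.011 -0.04 [270. 247.] [348. 113.]
0 0 [271. 238.] [343. 126.]
0 -0.01 [271. 245.] [344. 123.]
0 -0.02 [270. 252.] [344. 119.]
0 -0.03 [270. 261.] [345. 116.]
0 -0.04 [270. 270.] [345. 112.]
-0.011 0 [271. 257.] [340. 125.]
-0.011 -0.01 [271. 265.] [341. 121.]
-0.011 -0.02 [271. 273.] [341. 118.]
-0.011 -0.03 [270. 282.] [342. 114.]
-0.011 -0.04 [270. 293.] [342. 110.]
[[ 0.5686 -0.3288  0.078 ]
 [ 0.5838 -0.2365  0.078 ]
 [ 0.5325 -0.2768  0.078 ]]
{'time': 19.7, 'q': array([-4.92312166e-01,  2.48305059e-01,  1.73092903e+00,  4.42078703e-05,
        1.16487508e+00, -1.90194418e+00]), 'joint_vel': array([ 0.00072173,  0.00280464, -0.00191565,  0.00054826,  0.00213349,
       -0.0008345 ]), 'joint_torque': array([ 2.82700399e-03, -4.96674335e+01, -3.56359470e+01,  3.48771346e-04,
       -1.15799900e-03, -1.04600983e-05]), 'tool_pos': array([ 0.57923417, -0.28240575,  0.13623243]), 'tcp_rot': array([-2.52725452e-01, -3.12911306e+00, -1.63918419e-03]), 'wrist_force': array([-0.32229416, -0.28399242,  0.13174953]), 'torque': array([ 0.00953426,  0.01351481, -0.03066034]), 'grip_force': 0.0, 'width': 0.0003453715776979189}
```

Both views put the real tips about 35 mm short of the reported TCP, which explains the miss. I'll grasp deeper; there is room inside the basket, so it is safe.

```bash
python3 -m inch '[0,0,0,0,0,0,40, 0,0,0,0,0,0,40, 0,0,15,0,0,0,40, 0,0,25,0,0,0,40, 0,0,25,0,0,0,40, 0,0,15,0,0,0,40, 0,0,8,0,0,0,40, 0,0,0,0,0,0,40]' 80 && python3 -m inch '[0,0,0,0,0,0,0, 0,0,0,0,0,0,0, 0,0,0,0,0,0,0, 0,0,0,0,0,0,0, 0,0,0,0,0,0,0, 0,0,0,0,0,0,0, 0,0,0,0,0,0,0, 0,0,0,0,0,0,0]' 80
```

```text
time: 20.5
tool_pos: [0.5791, -0.2823, 0.0479]
tcp_rot: [-0.253, -3.129, -0.002]
wrist_force: [-0.6, 0.2, 0.6]
width: 0.468
grip_force: 0.0
time: 21.3
tool_pos: [0.5815, -0.2841, 0.0514]
tcp_rot: [0.253, 3.128, -0.003]
wrist_force: [0.4, -2.6, 6.1]
width: 0.111
grip_force: 82.2
```

The bar is now gripped (82 N). Next I lift, carry it over the pot and tilt.

```bash
python3 -m inch '[0,0,-10,0,0,0,0, 0,0,-25,0,0,0,0, 0,0,-40,0,0,0,0, 0,0,-45,0,0,0,0, 0,0,-45,0,0,0,0, 0,0,-35,0,0,0,0, 0,0,-12,0,0,0,0, 0,0,0,0,0,0,0]' && python3 -m inch '[7,22,0,0,0,0,0, 12.5,40,0,0,0,0,0, 12.5,40,0,0,0,0,0, 12.5,40,0,0,0,0,0, 12.5,41,0,0,0,0,0, 12.5,41,0,0,0,0,0, 12.5,41,0,0,0,0,0, 12.5,41,0,0,0,0,0]' && python3 -m inch '[12.5,41,0,0,0,0,0, 6,22,0,0,0,0,0, 0,0,0,0.9,-5.9,0,0, 0,0,0,0.9,-5.9,0,0, 0,0,0,0.9,-5.9,0,0, 0,0,0,0.9,-5.9,0,0, 0,0,0,0.9,-5.9,0,0, 0,0,0,0,0,0,0]'
cat > bc.py <<'E'
from h import *
import sys
off,zs=float(sys.argv[1]),[float(v) for v in sys.argv[2:]]
O=np.array([.649,.059,.045]);a=AX(np.radians(161.9));t,p,r=pose()
zt=r.as_matrix()[:,2];print("angle",np.degrees(np.arccos(-zt@a)))
tR=R.align_vectors([-a],[zt])[0]*r
for z in zs: plan(O+a*(z+off),tR)
b=p+zt*off-O;print("z",b@a,"lat",np.round(r.inv().apply(b-a*(b@a)),4));print(sensors.read_state()["wrist_force"],sensors.read_state()["q"])
E
python3 bc.py .0514 .2 .006
```

```text
time: 22.1
tool_pos: [0.5808, -0.2828, 0.2633]
tcp_rot: [0.252, 3.129, -0.001]
wrist_force: [0.0, -0.5, -3.4]
width: 0.112
grip_force: 81.1
time: 22.9
tool_pos: [0.5327, 0.0367, 0.2575]
tcp_rot: [-0.252, -3.124, -0.0]
wrist_force: [0.6, 0.5, -3.1]
width: 0.11
grip_force: 81.1
time: 23.7
tool_pos: [0.5209, 0.0993, 0.253]
tcp_rot: [0.207, 2.633, -0.166]
wrist_force: [-1.4, 0.3, -4.9]
width: 0.109
grip_force: 81.1
angle 0.7740138731760844
t 23.7 pos [520.9  99.3 253. ] shift(tool now) [-12.3  -0.5  -4.3] shift(tool after rot) [-12.4  -0.5  -4.1] rot [-0.1 -0.8  0. ]
t 23.7 pos [520.9  99.3 253. ] shift(tool now) [-15.   -0.3 189.7] shift(tool after rot) [-12.4  -0.5 189.9] rot [-0.1 -0.8  0. ]
z 0.19588400332558606 lat [0.0131 0.0005 0.0002]
[-1.4185526   0.2968298  -4.86613881] [ 0.3690048  -0.34029756  2.16745336 -0.39426623  0.945452   -0.87216083]
```

```bash
python3 -m inch '[-5,0,0,-0.1,-0.8,0,0, -5,-0.3,0,0,0,0,0, -5,-0.2,0,0,0,0,0, 0,0,-4,0,0,0,0, 0,0,0,0,0,0,0, 0,0,0,0,0,0,0, 0,0,0,0,0,0,0, 0,0,0,0,0,0,0]'; python3 bc.py .0514 .2 .006; python3 - <<'E'
from h import *
P,im=look("pics/w5.png");t,p,r=pose();g=cv2.cvtColor(im,cv2.COLOR_BGR2GRAY)
c=lambda x,y,z:p+r.apply([x+.0026,y,.0514-z])
for n,q in dict(rimfar=c(.048,0,.078),rimin=c(.044,0,.078),rimR=c(0,.048,.078),rimL=c(0,-.048,.078),rim45=c(.034,.034,.078),barend=c(.0445,0,.102)).items():
    print(n,np.round(proj(P,[q])[0],1))
u,v=proj(P,[c(.048,0,.078)])[0].astype(int)
for du in(-14,14): print("col",u+du,v-20,g[v-20:v+30,u+du].tolist())
uR,vR=proj(P,[c(0,.048,.078)])[0].astype(int);print("rowR",uR-25,g[vR,uR-25:uR+25].tolist())
uL,vL=proj(P,[c(0,-.048,.078)])[0].astype(int);print("rowL",uL-25,g[vL,uL-25:uL+25].tolist())
E
```

```text
time: 24.5
tool_pos: [0.5385, 0.0977, 0.2725]
tcp_rot: [0.209, 2.608, -0.16]
wrist_force: [0.7, -0.2, -3.3]
width: 0.11
grip_force: 81.2
angle 0.6700964139004931
t 24.5 pos [538.5  97.7 272.5] shift(tool now) [12.7 -0.6  4. ] shift(tool after rot) [12.6 -0.6  4.1] rot [0.2 0.6 0. ]
t 24.5 pos [538.5  97.7 272.5] shift(tool now) [ 14.8  -1.3 198. ] shift(tool after rot) [ 12.6  -0.6 198.1] rot [0.2 0.6 0. ]
z 0.20414163059420842 lat [-0.0132  0.0008  0.0001]
[ 0.72279968 -0.16501906 -3.26884498] [ 0.35490226 -0.33203019  2.13444803 -0.39653418  0.94111585 -0.88502094]
rimfar [270.6 149.6]
rimin [270.6 159. ]
rimR [373.6 253.2]
rimL [168.1 253.5]
rim45 [347.8 181.6]
barend [270.5 166.4]
col 256 129 [117, 115, 111, 112, 125, 133, 147, 215, 240, 241, 228, 165, 98, 88, 88, 89, 90, 89, 90, 90, 91, 89, 88, 89, 91, 103, 131, 147, 151, 149, 146, 143, 140, 136, 140, 160, 233, 248, 249, 249, 248, 247, 238, 217, 185, 158, 150, 150, 150, 150]
col 284 129 [114, 112, 114, 117, 115, 114, 112, 111, 113, 112, 104, 93, 89, 88, 88, 89, 89, 89, 90, 91, 90, 88, 87, 90, 94, 118, 139, 148, 150, 148, 145, 133, 108, 93, 107, 122, 110, 95, 92, 88, 89, 93, 101, 110, 119, 126, 131, 134, 134, 134]
rowR 348 [93, 95, 93, 93, 96, 99, 97, 97, 103, 105, 106, 101, 101, 107, 108, 110, 135, 212, 248, 253, 252, 250, 246, 241, 234, 226, 222, 222, 221, 220, 221, 220, 220, 220, 220, 220, 220, 220, 219, 219, 219, 219, 219, 219, 219, 219, 219, 219, 219, 219]
rowL 143 [221, 220, 221, 220, 220, 221, 220, 219, 220, 220, 220, 220, 220, 221, 220, 220, 220, 220, 220, 221, 220, 221, 221, 221, 221, 220, 224, 241, 247, 249, 251, 252, 251, 245, 160, 91, 80, 79, 80, 80, 80, 80, 80, 80, 80, 81, 82, 82, 83, 83]
```

```bash
python3 -m inch '[6,-0.3,4,0.2,0.6,0,0, 6.5,-0.3,0,0,0,0,0, 0,0,15,0,0,0,0, 0,0,25,0,0,0,0, 0,0,10,0,0,0,0, 0,0,0,0,0,0,0, 0,0,0,0,0,0,0, 0,0,0,0,0,0,0]'; python3 bc.py .0514 .006
```

```text
time: 25.35
tool_pos: [0.554, 0.0906, 0.2211]
tcp_rot: [0.212, 2.616, -0.163]
wrist_force: [0.7, 0.2, -1.7]
width: 0.113
grip_force: 81.1
angle 0.15927490002641048
t 25.35 pos [554.   90.6 221.1] shift(tool now) [  1.8  -0.5 145.1] shift(tool after rot) [  1.4  -0.4 145.1] rot [ 0.1  0.1 -0. ]
z 0.15114964575769177 lat [-0.0016  0.0004  0.    ]
[ 0.70680527  0.20949261 -1.74794885] [ 0.32353308 -0.26597988  2.17864292 -0.4138124   0.8361738  -0.86709491]
```

```bash
python3 -m inch '[1.5,-0.5,15,0,0,0,0, 0,0,20,0,0,0,0, 0,0,20,0,0,0,0, 0,0,20,0,0,0,0, 0,0,15,0,0,0,0, 0,0,10,0,0,0,0, 0,0,0,0,0,0,0, 0,0,0,0,0,0,0]'; python3 bc.py .0514 .006;  python3 -m inch '[0,0,15,0,0,0,0, 0,0,12,0,0,0,0, 0,0,8,0,0,0,0, 0,0,4,0,0,0,0, 0,0,3,0,0,0,0, 0,0,0,0,0,0,0, 0,0,0,0,0,0,0, 0,0,0,0,0,0,0]'; python3 bc.py .0514 .006
```

```text
time: 26.15
tool_pos: [0.6002, 0.0747, 0.1334]
tcp_rot: [0.212, 2.617, -0.163]
wrist_force: [0.4, 0.4, -2.5]
width: 0.116
grip_force: 81.0
angle 0.11440163436355802
t 26.15 pos [600.2  74.7 133.4] shift(tool now) [-0.1  0.2 44.8] shift(tool after rot) [-0.2  0.2 44.7] rot [0.  0.1 0. ]
z 0.050749940604225045 lat [ 0.0001 -0.0002 -0.    ]
[ 0.37445986  0.37917178 -2.51885352] [ 0.25544647 -0.09155965  2.20708755 -0.47869204  0.62740143 -0.81969113]
time: 26.95
tool_pos: [0.6201, 0.0681, 0.0967]
tcp_rot: [0.212, 2.617, -0.163]
wrist_force: [0.7, -0.3, -3.1]
width: 0.113
grip_force: 81.0
angle 0.10277469488571564
t 26.95 pos [620.1  68.1  96.7] shift(tool now) [-0.5  0.3  2.5] shift(tool after rot) [-0.5  0.3  2.5] rot [0.  0.1 0. ]
z 0.008485998081905517 lat [ 0.0004 -0.0002 -0.    ]
[ 0.68988638 -0.31295675 -3.0739652 ] [ 0.23027201 -0.00738685  2.20533251 -0.52437924  0.54520558 -0.78153339]
```

```bash
python3 -m inch '[0,0,1.5,0,0,0,0, 0,0,1.5,0,0,0,0, 0,0,0,0,0,0,0, 0,0,0,0,0,0,0, 0,0,0,0,0,0,0, 0,0,0,0,0,0,0, 0,0,0,0,0,0,0, 0,0,0,0,0,0,0]'; python3 bc.py .0514 .006
```

```text
time: 27.75
tool_pos: [0.6208, 0.0673, 0.095]
tcp_rot: [0.213, 2.618, -0.165]
wrist_force: [-12.5, 1.0, 9.4]
width: 0.114
grip_force: 83.5
angle 0.08016963798207992
t 27.75 pos [620.8  67.3  95. ] shift(tool now) [-0.6  0.8  0.6] shift(tool after rot) [-0.6  0.8  0.6] rot [-0.   0.1  0. ]
z 0.006601695363062561 lat [ 0.0005 -0.0009 -0.    ]
[-12.50545734   1.02575141   9.38873641] [ 0.22905081 -0.00354098  2.20502398 -0.52776585  0.54284557 -0.77822046]
```

```bash
python3 -m inch '[0,0,0,0,0,0,15, 0,0,0,0,0,0,30, 0,0,0,0,0,0,30, 0,0,0,0,0,0,30, 0,0,-10,0,0,0,30, 0,0,-20,0,0,0,30, 0,0,-30,0,0,0,30, 0,0,-40,0,0,0,30]' && python3 -m inch '[0,0,-40,0,0,0,30, 0,0,-40,0,0,0,30, 0,0,-20,-0.9,5.9,0,50, 0,0,0,-0.9,5.9,0,85, 0,0,0,-0.9,5.9,0,85, 0,0,0,-0.9,5.9,0,85, 0,0,0,-0.9,5.9,0,85, 0,0,0,0,0,8,85]' && python3 -m inch '[0,0,0,0,0,8,85, 0,0,0,0,0,8,85, 0,0,0,0,0,8,85, 0,0,0,0,0,8,85, 0,0,0,0,0,8,85, 0,0,0,0,0,8,85, 0,0,0,0,0,8,85, 0,0,0,0,0,8,85]' && python3 -m inch '[0,0,0,0,0,8,85, 0,0,0,0,0,7,85, 36,9,-10,0,0,0,85, 36,9,-10,0,0,0,85, 36,9,-10,0,0,0,85, 36,9,-10,0,0,0,85, 36,9,-10,0,0,0,85, 36,9,-10,0,0,0,85]' && python3 -m inch '[0,0,0,0,0,0,85, 0,0,0,0,0,0,85, 0,0,0,0,0,0,85, 0,0,0,0,0,0,85, 0,0,0,0,0,0,85, 0,0,0,0,0,0,85, 0,0,0,0,0,0,85, 0,0,0,0,0,0,85]'
python3 - <<'E'
from h import *
import pickle
P,im=look("pics/w6.png");pickle.dump(P,open("pics/w6.p","wb"));t,p,r=pose();print(p,np.round(r.as_matrix(),3).tolist(),sensors.read_state()["q"])
T=viewer.camera_params("top");a=viewer.read_camera("top")[:,:,::-1];cv2.imwrite("pics/t3.png",a)
g=cv2.cvtColor(im,cv2.COLOR_BGR2GRAY);u,v=proj(P,[[.602,.307,.05]])[0].astype(int);print(u,v)
w=45;m=np.zeros_like(g);m[v-w:v+w,u-w:u+w]=(g[v-w:v+w,u-w:u+w]<75)
n,l,st,c=cv2.connectedComponentsWithStats(m)
for i in range(1,n):
  if st[i,4]>60:
    pts=np.argwhere(l==i)[:,::-1].astype(np.float32);b=cv2.boxPoints(cv2.minAreaRect(pts));print(st[i],np.round(b).tolist(),np.round(onplane(P,b,.05),4).tolist())
# basket bar in the pot, top cam: expected bar ends
O=np.array([.649,.059,.045]);ax=AX(np.radians(161.9))
hs=cv2.cvtColor(a,cv2.COLOR_BGR2GRAY);print("basket top rim centre px",proj(T,[O+ax*.084,O+ax*.108,O+ax*.111]))
for row in range(96,190,6): print(row,hs[row,208:292:3].tolist())
E
```

```text
time: 28.55
tool_pos: [0.5719, 0.0827, 0.1794]
tcp_rot: [0.212, 2.621, -0.165]
wrist_force: [0.5, 1.1, 0.5]
width: 0.353
grip_force: 0.0
time: 29.35
tool_pos: [0.5281, 0.0978, 0.2668]
tcp_rot: [0.477, 3.104, -0.001]
wrist_force: [-0.0, -0.2, 0.1]
width: 0.998
grip_force: 0.0
time: 30.15
tool_pos: [0.5258, 0.0988, 0.2673]
tcp_rot: [2.049, 2.376, 0.002]
wrist_force: [-0.2, -0.2, 0.4]
width: 0.994
grip_force: 0.0
time: 30.95
tool_pos: [0.6031, 0.3091, 0.3275]
tcp_rot: [2.336, 2.095, 0.003]
wrist_force: [1.7, 0.6, 0.0]
width: 0.993
grip_force: 0.0
time: 31.75
tool_pos: [0.6031, 0.3072, 0.3266]
tcp_rot: [2.337, 2.094, 0.002]
wrist_force: [0.6, 0.8, 0.5]
width: 1.001
grip_force: 0.0
[0.60312146 0.30729956 0.32659045] [[0.109, 0.994, 0.003], [0.994, -0.109, -0.002], [-0.002, 0.004, -1.0]] [ 0.43629175  0.21819884  1.41971879 -0.00326092  1.50155309  0.54614112]
268 164
[262 135  15  56 243] [[262.0, 189.0], [267.0, 134.0], [278.0, 135.0], [272.0, 190.0]] [[0.5893, 0.2757, 0.05], [0.6046, 0.3456, 0.05], [0.618, 0.3427, 0.05], [0.6032, 0.2727, 0.05]]
basket top rim centre px [[246.41959427 14
[... 1515 characters left out ...]
, 77, 86, 91, 67, 94, 159]
162 [96, 85, 72, 137, 96, 97, 97, 148, 120, 122, 117, 186, 192, 89, 122, 115, 113, 105, 90, 199, 65, 160, 86, 85, 70, 92, 166, 159]
168 [96, 168, 163, 165, 152, 99, 102, 101, 102, 95, 143, 186, 182, 89, 96, 138, 182, 155, 80, 75, 147, 90, 87, 85, 91, 69, 158, 159]
174 [97, 99, 161, 162, 165, 165, 149, 165, 96, 101, 98, 91, 98, 97, 95, 91, 83, 125, 147, 88, 92, 90, 91, 93, 88, 168, 163, 163]
180 [95, 97, 93, 157, 160, 159, 160, 160, 160, 162, 158, 148, 151, 151, 157, 162, 160, 161, 162, 160, 125, 76, 92, 94, 161, 162, 162, 161]
186 [96, 96, 99, 96, 161, 162, 162, 163, 162, 163, 163, 162, 163, 163, 164, 162, 161, 161, 161, 164, 163, 163, 163, 163, 162, 162, 161, 163]
```

The handle measures 71 x 14 mm at az 78°, centre (0.603,0.308). The basket's bar and rim appear where expected in the pot. I'll descend in two stages and watch the force.

```bash
python3 -m inch '[0.5,0,25,0,0,6,60, 0,0,45,0,0,0,60, 0,0,48,0,0,0,60, 0,0,48,0,0,0,60, 0,0,45,0,0,0,60, 0,0,45,0,0,0,60, 0,0,30,0,0,0,60, 0,0,10,0,0,0,60]' 80 && python3 -m inch '[0,0,5,0,0,0,60, 0,0,8,0,0,0,60, 0,0,6,0,0,0,60, 0,0,4,0,0,0,60, 0,0,4,0,0,0,60, 0,0,0,0,0,0,60, 0,0,0,0,0,0,60, 0,0,0,0,0,0,60]'
```

```text
time: 32.65
tool_pos: [0.6006, 0.3057, 0.0254]
tcp_rot: [2.445, 1.97, -0.011]
wrist_force: [-0.9, 0.2, -0.8]
width: 0.703
grip_force: 0.0
time: 33.45
tool_pos: [0.6044, 0.3074, 0.0039]
tcp_rot: [2.443, 1.969, 0.003]
wrist_force: [0.4, 0.3, 1.0]
width: 0.701
grip_force: 0.0
```

```bash
python3 -m inch '[0,0,4,0,0,0,60, 0,0,3,0,0,0,60, 0,0,0,0,0,0,60, 0,0,0,0,0,0,0, 0,0,0,0,0,0,0, 0,0,0,0,0,0,0, 0,0,0,0,0,0,0, 0,0,0,0,0,0,0]' 80 && python3 -m inch '[0,0,0,0,0,0,0, 0,0,0,0,0,0,0, 0,0,0,0,0,0,0, 0,0,0,0,0,0,0, 0,0,0,0,0,0,0, 0,0,0,0,0,0,0, 0,0,0,0,0,0,0, 0,0,0,0,0,0,0]'; python3 -c "
from h import *
print(pose()[1],np.round(pose()[2].as_matrix(),3).tolist())"
```

```text
time: 34.25
tool_pos: [0.604, 0.3075, -0.003]
tcp_rot: [2.444, 1.969, 0.002]
wrist_force: [-2.4, 0.4, 3.2]
width: 0.142
grip_force: 81.3
time: 35.05
tool_pos: [0.6041, 0.3075, -0.003]
tcp_rot: [2.444, 1.969, 0.002]
wrist_force: [-3.4, -0.2, 5.5]
width: 0.139
grip_force: 81.5
[ 0.60407231  0.30747158 -0.00304007] [[0.213, 0.977, 0.003], [0.977, -0.213, -0.002], [-0.001, 0.003, -1.0]]
```

```bash
python3 -m inch '[0,0,-10,0,0,0,0, 0,0,-25,0,0,0,0, 0,0,-40,0,0,0,0, 0,0,-45,0,0,0,0, 0,0,-45,0,0,0,0, 0,0,-40,0,0,0,0, 0,0,-14,0,0,0,0, -15,0,0,0,0,0,0]' && python3 -m inch '[-35,0,0,0,0,0,0, -38,0,0,0,0,0,0, -40,0,0,0,0,0,0, -40,0,0,0,0,0,0, -35,-1,0,0,0,0,0, -20,0,0,-3,-0.3,0,0, 0,0,0,-6,-0.6,0,0, 0,0,0,-6,-0.6,0,0]' && python3 -m inch '[0,0,0,-6,-0.6,0,0, 0,0,0,-6,-0.6,0,0, 0,0,0,-3,-0.3,0,0, 0,0,0,0,0,0,0, 0,0,0,0,0,0,0, 0,0,0,0,0,0,0, 0,0,0,0,0,0,0, 0,0,0,0,0,0,0]'; python3 bc.py -.003 .2 .101; python3 - <<'E'
from h import *
P,im=look("pics/w7.png");t,p,r=pose();g=cv2.cvtColor(im,cv2.COLOR_BGR2GRAY)
c=lambda x,y,z:p+r.apply([x,y,-.003-z])
for n,q in dict(far=c(.064,0,.015),R=c(.02,.0608,.015),L=c(.02,-.0608,.015),bar=c(.035,0,.05)).items():
    u,v=proj(P,[q])[0];print(n,round(u,1),round(v,1))
    ui,vi=int(u),int(v)
    if n=="far":
        for du in(-25,25):
            q2=c(np.sqrt(.064**2-.0118**2),.0118*np.sign(du),.015);u2,v2=proj(P,[q2])[0];print(" at",u2,v2,g[int(v2)-15:int(v2)+15,int(u2)].tolist())
    elif n!="bar": print(" ",ui-20,g[vi,ui-20:ui+20].tolist())
    else: print(" ",vi-15,g[vi-15:vi+15,ui].tolist())
E
```

```text
time: 35.85
tool_pos: [0.6022, 0.2947, 0.2181]
tcp_rot: [2.441, 1.97, 0.011]
wrist_force: [0.5, -0.4, -4.7]
width: 0.139
grip_force: 80.4
time: 36.65
tool_pos: [0.5529, 0.0872, 0.2114]
tcp_rot: [2.268, 1.823, 0.206]
wrist_force: [-0.5, -0.4, -4.2]
width: 0.136
grip_force: 80.3
time: 37.45
tool_pos: [0.5559, 0.0898, 0.2161]
tcp_rot: [2.079, 1.675, 0.395]
wrist_force: [-0.3, 0.1, -4.5]
width: 0.139
grip_force: 80.4
angle 0.35351374691628495
t 37.45 pos [555.9  89.8 216.1] shift(tool now) [-0.2 -0.6  0.2] shift(tool after rot) [-0.2 -0.6  0.2] rot [0.4 0.  0. ]
t 37.45 pos [555.9  89.8 216.1] shift(tool now) [-0.2 -1.2 99.2] shift(tool after rot) [-0.2 -0.6 99.2] rot [0.4 0.  0. ]
z 0.20022529126043104 lat [0.0002 0.0006 0.    ]
[-0.25706744  0.11802965 -4.46104689] [ 0.32309486 -0.25951256  2.18455488 -0.42357722  0.82343826  0.76636774]
far 268.8 120.6
 at 242.25032826822974 123.17956260485086 [46, 44, 45, 46, 46, 45, 46, 45, 46, 46, 46, 45, 46, 46, 46, 58, 116, 187, 221, 226, 226, 226, 224, 222, 222, 222, 224, 225, 227, 226]
 at 295.27577831488367 123.07087903016625 [62, 77, 96, 98, 98, 97, 98, 98, 97, 98, 96, 93, 91, 91, 92, 119, 189, 233, 240, 241, 241, 240, 239, 238, 237, 238, 239, 240, 240, 241]
R 396.1 215.2
  376 [241, 241, 241, 241, 241, 242, 241, 242, 242, 242, 242, 242, 242, 242, 242, 242, 242, 242, 242, 239, 228, 215, 213, 213, 211, 211, 213, 215, 213, 214, 217, 216, 217, 216, 215, 216, 216, 215, 211, 212]
L 142.1 215.7
  122 [213, 213, 214, 212, 212, 212, 211, 210, 213, 216, 219, 218, 215, 213, 213, 214, 217, 216, 215, 214, 214, 216, 218, 212, 162, 114, 106, 105, 106, 105, 106, 106, 106, 106, 106, 105, 106, 105, 106, 106]
bar 268.5 203.9
  188 [27, 27, 26, 28, 27, 27, 26, 27, 26, 26, 27, 27, 27, 26, 29, 35, 47, 59, 67, 73, 81, 88, 90, 91, 90, 89, 90, 90, 90, 89]
```

```bash
python3 -m inch '[-0.2,-0.7,10,0.4,0,0,0, 0,0,20,0,0,0,0, 0,0,25,0,0,0,0, 0,0,20,0,0,0,0, 0,0,9,0,0,0,0, 0,0,0,0,0,0,0, 0,0,0,0,0,0,0, 0,0,0,0,0,0,0]'; python3 bc.py -.003 .101; python3 -m inch '[0,0,3,0,0,0,0, 0,0,3,0,0,0,0, 0,0,2,0,0,0,0, 0,0,0,0,0,0,0, 0,0,0,0,0,0,0, 0,0,0,0,0,0,0, 0,0,0,0,0,0,0, 0,0,0,0,0,0,0]';python3 bc.py -.003 .101
```

```text
time: 38.3
tool_pos: [0.5952, 0.0772, 0.1442]
tcp_rot: [2.083, 1.679, 0.392]
wrist_force: [0.1, -0.1, -3.7]
width: 0.141
grip_force: 80.4
angle 0.07387635883340292
t 38.3 pos [595.2  77.2 144.2] shift(tool now) [-0.6 -0.4 16.3] shift(tool after rot) [-0.6 -0.4 16.3] rot [ 0.1 -0.  -0. ]
z 0.11728673460763397 lat [0.0006 0.0004 0.    ]
[ 0.11980117 -0.07039329 -3.65268644] [ 0.26407773 -0.11294412  2.2037872  -0.46763051  0.65341301  0.79541065]
time: 39.1
tool_pos: [0.5984, 0.0757, 0.136]
tcp_rot: [2.083, 1.679, 0.39]
wrist_force: [-0.0, -0.7, -2.8]
width: 0.136
grip_force: 80.6
angle 0.025395551664893115
t 39.1 pos [598.4  75.7 136. ] shift(tool now) [-0.2  0.6  7.4] shift(tool after rot) [-0.2  0.6  7.4] rot [-0.  0.  0.]
z 0.10844759195935684 lat [ 0.0002 -0.0006  0.    ]
[-0.01316771 -0.65934458 -2.84523639] [ 0.25880702 -0.09659908  2.20539404 -0.47475594  0.63697455  0.80115473]
```

No contact at z = 0.108, below the rim at 0.111, so the lip is in the mouth. I keep going down.

```bash
python3 -m inch '[0,0,3,0,0,0,0, 0,0,2,0,0,0,0, 0,0,2,0,0,0,0, 0,0,0,0,0,0,0, 0,0,0,0,0,0,0, 0,0,0,0,0,0,0, 0,0,0,0,0,0,0, 0,0,0,0,0,0,0]';python3 bc.py -.003 .101
```

```text
time: 39.9
tool_pos: [0.6024, 0.075, 0.1339]
tcp_rot: [2.083, 1.676, 0.393]
wrist_force: [-19.5, 3.3, 22.5]
width: 0.139
grip_force: 86.8
angle 0.14886545637167056
t 39.9 pos [602.4  75.  133.9] shift(tool now) [-0.6 -1.9  3.6] shift(tool after rot) [-0.6 -1.9  3.7] rot [ 0.1 -0.   0. ]
z 0.10465012382679104 lat [0.0006 0.0019 0.    ]
[-19.53877855   3.33972133  22.47261386] [ 0.25574227 -0.08767444  2.20272544 -0.48036296  0.62795929  0.80611085]
```

Contact at measured z of about 0.1047 with 32 N along the axis. The wrist picture suggested the cover sits 2–3 mm deeper in the hand, so this is probably the flange on the rim. I'll ease off, release, back away and measure the flange from the cameras.

```bash
python3 -m inch '[0,0,-2.5,0,0,0,0, 0,0,0,0,0,0,0, 0,0,0,0,0,0,0, 0,0,0,0,0,0,20, 0,0,0,0,0,0,40, 0,0,0,0,0,0,40, 0,0,0,0,0,0,40, 0,0,0,0,0,0,40]' && python3 -m inch '[0,0,-10,0,0,0,60, 0,0,-25,0,0,0,85, 0,0,-35,0,0,0,85, 0,0,-40,0,0,0,85, 0,0,-40,0,0,0,85, 0,0,0,0,0,0,85, 0,0,0,0,0,0,85, 0,0,0,0,0,0,85]'; python3 - <<'E'
from h import *
import pickle
P,im=look("pics/w8.png");pickle.dump(P,open("pics/w8.p","wb"));g=cv2.cvtColor(im,cv2.COLOR_BGR2GRAY)
t,p,r=pose();O=np.array([.649,.059,.045]);a=AX(np.radians(161.9));X=r.as_matrix()
print(p,proj(P,[O+a*.116]))
ct=proj(P,[O+a*.116])[0]
for z in(.116,.123):
    print(z,[np.round(proj(P,[O+a*z+.064*(np.cos(t)*X[:,0]+np.sin(t)*X[:,1])])[0],1).tolist() for t in np.radians([0,45,90,-45,-90,180])])
for z in(.151,.158): print("bar ends",np.round(proj(P,[O+a*z+s*.035*X[:,0] for s in(1,-1)]),1).tolist())
e=cv2.Canny(g,40,120)
# radial outermost strong edge
for ang in range(-180,180,20):
    d=np.array([np.sin(np.radians(ang)),-np.cos(np.radians(ang))]);pr=[]
    for k in range(40,110):
        u,v=(ct+d*k).astype(int)
        pr.append(int(g[v,u]) if 0<=v<420 and 0<=u<560 else -1)
    j=[k+40 for k in range(len(pr)-3) if abs(pr[k+3]-pr[k])>25];print(ang,j)
E
```

```text
time: 40.7
tool_pos: [0.6004, 0.0749, 0.1317]
tcp_rot: [2.084, 1.679, 0.39]
wrist_force: [0.8, 0.5, -0.1]
width: 0.467
grip_force: 0.0
time: 41.5
tool_pos: [0.5285, 0.0981, 0.2609]
tcp_rot: [2.084, 1.68, 0.388]
wrist_force: [0.9, 0.0, -0.6]
width: 0.995
grip_force: 0.0
[0.52837854 0.09786589 0.26015236] [[272.36437993 188.07359105]]
0.116 [[272.3, 115.2], [324.2, 137.2], [342.9, 187.9], [220.4, 137.4], [201.7, 188.3], [272.4, 253.7]]
0.123 [[272.3, 115.3], [325.3, 137.9], [344.5, 189.6], [219.3, 138.1], [200.2, 190.0], [272.5, 256.7]]
bar ends [[272.4, 154.0], [272.5, 238.0]]
bar ends [[272.4, 155.1], [272.5, 241.0]]
-180 [47, 48, 49, 50, 64, 65, 66, 67, 68, 101, 102, 103]
-160 [40, 85, 87, 88, 89, 90, 91, 92, 106]
-140 []
-120 []
-100 [70, 71, 72, 73, 75, 76, 77]
-80 [56, 57, 58, 61, 62, 63, 72, 73, 75, 76, 82, 83, 84, 98, 99, 100, 102, 103, 104]
-60 [72, 73, 74, 83, 84, 85]
-40 [50, 51, 52, 53, 71, 72, 73, 74, 95, 96]
-20 [41, 42, 43, 44, 70, 71, 72, 73, 74, 81, 82, 83, 87, 88, 89, 91, 92, 93, 94]
0 [40, 70, 71, 72, 73, 75, 79, 80, 81, 83, 84, 85, 86]
20 [68, 69, 70, 71, 72, 84, 85, 86, 87]
40 [68, 69, 70]
60 [66, 67, 68, 70]
80 [66, 67, 68]
100 [65, 66]
120 [64, 65]
140 []
160 [89, 90, 91, 92, 93, 95, 96, 99]
```

```bash
python3 -m inch '[0,0,-30,0,0,0,85, 0,0,-30,0,0,0,85, 40,0,0,0,0,0,85, 40,0,0,0,0,0,85, 40,0,0,0,0,0,85, 40,0,0,0,0,0,85, 40,0,0,0,0,0,85, 0,0,0,0,0,0,85]'; python3 - <<'E'
from h import *
import pickle
P=pickle.load(open("pics/w8.p","rb"));g=cv2.cvtColor(cv2.imread("pics/w8.png"),cv2.COLOR_BGR2GRAY).astype(float)
O=np.array([.649,.059,.045]);a=AX(np.radians(161.9));e1=np.array([-np.sin(np.radians(161.9)),np.cos(np.radians(161.9)),0]);e2=np.cross(a,e1)
ct=proj(P,[O+a*.116])[0]
pts=[]
for ang in list(range(-105,-30,5))+list(range(20,126,5)):
    d=np.array([np.sin(np.radians(ang)),-np.cos(np.radians(ang))]);k=np.arange(60,80,.5)
    pr=cv2.remap(g.astype(np.float32),(ct[0]+d[0]*k).astype(np.float32)[None],(ct[1]+d[1]*k).astype(np.float32)[None],1)[0]
    j=np.argmax(np.abs(pr[4:]-pr[:-4]));pts.append(ct+d*(k[j]+1))
pts=np.array(pts)
for z in(.111,.116,.121):
    X=onplane(P,pts,O+a*z,a);L=np.c_[(X-O)@e1,(X-O)@e2];c,r=circ(L);res=np.hypot(*(L-c).T)-r
    k=np.abs(res)<.002;c,r=circ(L[k]);print(z,c,r,k.sum(),len(k),np.std(np.hypot(*(L[k]-c).T)-r))
V={}
for n in("top","side"):
    Q=viewer.camera_params(n);im=viewer.read_camera(n)[:,:,::-1];cv2.imwrite(f"pics/f_{n}.png",im);gg=cv2.cvtColor(im,cv2.COLOR_BGR2GRAY)
    h=proj(Q,[O+a*.151+s for s in np.array([[0,0,0]])])[0].astype(int)
    w=26;m=np.zeros_like(gg);m[h[1]-w:h[1]+w,h[0]-w:h[0]+w]=(gg[h[1]-w:h[1]+w,h[0]-w:h[0]+w]<62)
    nn,l,st,c=cv2.connectedComponentsWithStats(m);print(n,"exp",h)
    for i in range(1,nn):
        if st[i,4]>40: print(st[i],np.round(cv2.boxPoints(cv2.minAreaRect(np.argwhere(l==i)[:,::-1].astype(np.float32)))).tolist())
    for zz in(.101,.108):
        u=np.cross(a,[0.977,-.213,0]);u/=np.linalg.norm(u)
        print(zz,np.round(proj(Q,[O+a*(zz+.05)+s*.035*u for s in(-1,0,1)]+[O+a*(zz+.036)+s*.035*u for s in(-1,1)]),1).tolist())
E
```

```text
time: 42.35
tool_pos: [0.546, 0.3057, 0.2995]
tcp_rot: [2.082, 1.685, 0.384]
wrist_force: [0.1, -0.2, 0.3]
width: 0.995
grip_force: 0.0
0.111 [ 0.00176776 -0.00329378] 0.06531989947566971 32 37 0.0005781952275852464
0.116 [ 0.00067006 -0.00336032] 0.06429732225826457 32 37 0.0005691436327161911
0.121 [-0.00042763 -0.00342685] 0.06327474504085945 32 37 0.0005600920378471488
top exp [237 156]
[220 147  40  18 114] [[219.0, 155.0], [221.0, 145.0], [259.0, 154.0], [257.0, 164.0]]
0.101 [[256.5, 160.5], [237.2, 156.5], [218.2, 152.6], [258.2, 157.9], [220.5, 150.1]]
0.108 [[255.6, 161.9], [236.2, 157.9], [217.0, 153.9], [257.3, 159.2], [219.3, 151.4]]
side exp [235 159]
[209 133  26  10 126] [[208.0, 136.0], [232.0, 128.0], [234.0, 134.0], [210.0, 142.0]]
[220 158  32  19 187] [[218.0, 163.0], [251.0, 158.0], [253.0, 171.0], [221.0, 176.0]]
0.101 [[250.2, 154.8], [235.5, 159.6], [220.4, 164.6], [249.1, 158.2], [219.7, 168.0]]
0.108 [[250.8, 153.0], [236.0, 157.9], [220.7, 162.9], [249.7, 156.5], [220.0, 166.3]]
```

```bash
python3 - <<'E'
from h import *
O=np.array([.649,.059,.045]);az=np.radians(161.9);a=AX(az);e1=np.array([-np.sin(az),np.cos(az),0]);e2=np.cross(a,e1)
C=np.array([.0007,-.0034])
for n in("top","side"):
    Q=viewer.camera_params(n);g=cv2.cvtColor(cv2.imread(f"pics/f_{n}.png"),cv2.COLOR_BGR2GRAY).astype(np.float32)
    for ang in range(0,360,15):
        t=np.radians(ang)
        f=lambda z,rr=.064:proj(Q,[O+a*z+(C[0]+rr*np.cos(t))*e1+(C[1]+rr*np.sin(t))*e2])[0]
        d=f(.116,.070)-f(.116);d/=np.linalg.norm(d);base=f(.116);k=np.arange(-6,6.1,.5)
        pr=cv2.remap(g,(base[0]+d[0]*k).astype(np.float32)[None],(base[1]+d[1]*k).astype(np.float32)[None],1)[0]
        D=pr[3:]-pr[:-3];j=np.argmax(np.abs(D));sens=(f(.121)-f(.116))@d/5
        print(n,ang,"edge px",k[j]+.75,"jump",round(float(D[j])),"px/mm z",round(float(sens),2))
E
```

```text
top 0 edge px -1.25 jump -73 px/mm z -0.04
top 15 edge px -1.75 jump -62 px/mm z -0.09
top 30 edge px -1.25 jump -55 px/mm z -0.14
top 45 edge px -1.25 jump -55 px/mm z -0.17
top 60 edge px -1.25 jump -50 px/mm z -0.19
top 75 edge px -0.75 jump -42 px/mm z -0.19
top 90 edge px -0.75 jump -44 px/mm z -0.17
top 105 edge px -0.25 jump -42 px/mm z -0.14
top 120 edge px -0.25 jump -39 px/mm z -0.09
top 135 edge px 0.25 jump -56 px/mm z -0.04
top 150 edge px 0.25 jump -47 px/mm z 0.01
top 165 edge px 1.75 jump 19 px/mm z 0.06
top 180 edge px 0.75 jump 6 px/mm z 0.11
top 195 edge px 1.75 jump 4 px/mm z 0.16
top 210 edge px 2.75 jump 8 px/mm z 0.2
top 225 edge px 2.75 jump 8 px/mm z 0.23
top 240 edge px 2.75 jump 9 px/mm z 0.25
top 255 edge px 2.25 jump 11 px/mm z 0.25
top 270 edge px 1.75 jump 12 px/mm z 0.23
top 285 edge px 1.75 jump 11 px/mm z 0.2
top 300 edge px 1.25 jump 12 px/mm z 0.16
top 315 edge px 0.75 jump 9 px/mm z 0.11
top 330 edge px 5.25 jump 56 px/mm z 0.06
top 345 edge px -1.25 jump -52 px/mm z 0.01
side 0 edge px 1.25 jump -7 px/mm z 0.13
side 15 edge px -5.25 jump 23 px/mm
[... 298 characters left out ...]
 px/mm z 0.13
side 135 edge px -0.75 jump -16 px/mm z 0.08
side 150 edge px -0.75 jump -22 px/mm z 0.03
side 165 edge px -0.75 jump -27 px/mm z -0.03
side 180 edge px -0.75 jump -91 px/mm z -0.08
side 195 edge px -0.75 jump -102 px/mm z -0.13
side 210 edge px -1.25 jump -96 px/mm z -0.18
side 225 edge px -1.25 jump -97 px/mm z -0.21
side 240 edge px -1.25 jump -102 px/mm z -0.22
side 255 edge px -1.25 jump -116 px/mm z -0.2
side 270 edge px -1.25 jump -100 px/mm z -0.17
side 285 edge px -0.75 jump -98 px/mm z -0.12
side 300 edge px -0.25 jump -102 px/mm z -0.07
side 315 edge px -0.75 jump -40 px/mm z -0.02
side 330 edge px 5.25 jump -12 px/mm z 0.03
side 345 edge px 0.25 jump -9 px/mm z 0.08
```

Side view: the flange is consistent with z ≈ 0.116–0.118 and no tilt. I'll cancel the calibration bias by measuring the bare pot rim in the first pictures the same way.

```bash
python3 - <<'E'
from h import *
O=np.array([.649,.059,.045]);az=np.radians(161.9);a=AX(az);e1=np.array([-np.sin(az),np.cos(az),0]);e2=np.cross(a,e1)
def meas(n,fn,z0,rad,C):
    Q=viewer.camera_params(n);g=cv2.cvtColor(cv2.imread(fn),cv2.COLOR_BGR2GRAY).astype(np.float32);o=[]
    for ang in range(0,360,15):
        t=np.radians(ang);f=lambda z,rr=rad:proj(Q,[O+a*z+(C[0]+rr*np.cos(t))*e1+(C[1]+rr*np.sin(t))*e2])[0]
        d=f(z0,rad+.006)-f(z0);d/=np.linalg.norm(d);b=f(z0);k=np.arange(-5,5.1,.5)
        pr=cv2.remap(g,(b[0]+d[0]*k).astype(np.float32)[None],(b[1]+d[1]*k).astype(np.float32)[None],1)[0]
        D=pr[3:]-pr[:-3];j=np.argmax(np.abs(D));o.append((ang,float(k[j]+.75),round(float(D[j]))))
    return o
for n in("top","side"): print(n,meas(n,f"pics/{n}.png",.111,.060,[0,0]))
E
```

```text
top [(0, -1.25, -93), (15, -1.25, -67), (30, -1.75, -47), (45, -1.75, -45), (60, -1.25, -54), (75, -1.25, -53), (90, -1.25, -55), (105, -0.75, -43), (120, -3.25, 46), (135, -2.75, 52), (150, -2.25, 56), (165, -2.25, 68), (180, -1.75, 70), (195, -1.25, 65), (210, -1.25, 51), (225, -1.25, 54), (240, -1.25, 56), (255, -1.25, 57), (270, -1.75, 60), (285, -2.25, 55), (300, -2.75, 46), (315, -2.75, 59), (330, -2.75, 77), (345, -3.25, 75)]
side [(0, -2.25, 82), (15, -2.75, 81), (30, -2.75, 78), (45, -2.75, 76), (60, -2.75, 75), (75, -2.25, 62), (90, -2.75, 71), (105, -2.75, 76), (120, -2.75, 75), (135, -2.75, 75), (150, -2.75, 83), (165, -2.75, 93), (180, -0.25, -97), (195, 0.25, -91), (210, 0.25, -101), (225, 0.25, -98), (240, 0.75, -94), (255, 0.75, -96), (270, 0.75, -82), (285, 0.75, -76), (300, -1.75, 85), (315, -1.75, 78), (330, -2.25, 87), (345, -2.25, 99)]
```

```bash
python3 - <<'E'
from h import *
P=viewer.camera_params("wrist");t,p,r=pose();O=np.array([.649,.059,.045]);a=AX(np.radians(161.9));print(p,proj(P,[O+a*.116]))
T=np.array(P["world_to_cam"])
for dx in(0,-.04,-.08,-.12):
  for dz in (0,.05,-.05):
    for rx in (0,):
      s=r.apply([dx,0,dz]);T2=T.copy();T2[:3,3]=T[:3,3]-T[:3,:3]@s;Q=dict(P,world_to_cam=T2);o=-T2[:3,:3].T@T2[:3,3]
      v=o-(O+a*.116);print(dx,dz,np.round(proj(Q,[O+a*.116])[0]),"dist",round(np.linalg.norm(v),3),"angle",round(np.degrees(np.arccos(v@a/np.linalg.norm(v)))))
E
```

```text
[0.54536973 0.30206912 0.30060197] [[272.80836504 337.83028   ]]
0 0 [273. 338.] dist 0.46 angle 36
0 0.05 [273. 366.] dist 0.42 angle 40
0 -0.05 [273. 315.] dist 0.501 angle 33
-0.04 0 [273. 309.] dist 0.437 angle 32
-0.04 0.05 [273. 335.] dist 0.396 angle 35
-0.04 -0.05 [273. 289.] dist 0.481 angle 29
-0.08 0 [273. 278.] dist 0.418 angle 27
-0.08 0.05 [273. 301.] dist 0.374 angle 30
-0.08 -0.05 [273. 261.] dist 0.463 angle 24
-0.12 0 [273. 246.] dist 0.402 angle 22
-0.12 0.05 [273. 265.] dist 0.356 angle 25
-0.12 -0.05 [273. 231.] dist 0.448 angle 20
```

```bash
python3 -m inch '[0,0,0,0,-8.3,0,85, 0,0,0,0,-8.3,0,85, 0,0,0,0,-8.3,0,85, 0,0,0,0,0,0,85, 0,0,0,0,0,0,85, 0,0,0,0,0,0,85, 0,0,0,0,0,0,85, 0,0,0,0,0,0,85]'; python3 - <<'E'
from h import *
import pickle
O=np.array([.649,.059,.045]);az=np.radians(161.9);a=AX(az);e1=np.array([-np.sin(az),np.cos(az),0]);e2=np.cross(a,e1)
P,im=look("pics/w9.png");pickle.dump(P,open("pics/w9.p","wb"));T=np.array(P["world_to_cam"]);o=-T[:3,:3].T@T[:3,3];v=o-O-a*.116
print("ctr",proj(P,[O+a*.116]),"dist",np.linalg.norm(v),"ang",np.degrees(np.arccos(v@a/np.linalg.norm(v))))
g=cv2.cvtColor(im,cv2.COLOR_BGR2GRAY).astype(np.float32);C=[.0007,-.0034]
for ang in range(0,360,15):
    t=np.radians(ang);f=lambda z,rr=.064:proj(P,[O+a*z+(C[0]+rr*np.cos(t))*e1+(C[1]+rr*np.sin(t))*e2])[0]
    d=f(.116,.070)-f(.116);d/=np.linalg.norm(d);b=f(.116);k=np.arange(-9,9.1,.5)
    pr=cv2.remap(g,(b[0]+d[0]*k).astype(np.float32)[None],(b[1]+d[1]*k).astype(np.float32)[None],1)[0]
    D=pr[3:]-pr[:-3];j=[i for i in range(1,len(D)-1) if abs(D[i])>18 and abs(D[i])>=abs(D[i-1]) and abs(D[i])>abs(D[i+1])]
    print(ang,np.round(b),[(float(k[i]+.75),round(float(D[i]))) for i in j],"px/mm",round(float((f(.121)-f(.116))@d/5),2))
E
```

```text
time: 43.25
tool_pos: [0.5458, 0.3012, 0.3061]
tcp_rot: [1.991, 1.416, -0.06]
wrist_force: [0.3, 0.1, 0.2]
width: 0.998
grip_force: 0.0
ctr [[270.53974939 240.32483791]] dist 0.4730178575872374 ang 45.46385552251571
0 [264. 272.] [(-4.25, 30), (1.25, -78)] px/mm 0.54
15 [275. 271.] [(1.25, -50)] px/mm 0.53
30 [287. 269.] [(0.75, -97)] px/mm 0.47
45 [297. 265.] [(0.75, -92)] px/mm 0.38
60 [305. 259.] [] px/mm 0.29
75 [312. 252.] [] px/mm 0.2
90 [315. 244.] [] px/mm 0.11
105 [316. 235.] [] px/mm 0.01
120 [313. 226.] [(-0.25, -19), (1.25, 25)] px/mm -0.1
135 [307. 218.] [(0.25, -71), (6.25, 59)] px/mm -0.22
150 [298. 211.] [(-0.25, -67)] px/mm -0.34
165 [286. 206.] [(-0.75, -81)] px/mm -0.46
180 [273. 204.] [(-1.75, -70)] px/mm -0.53
195 [259. 204.] [(-2.25, -69)] px/mm -0.51
210 [246. 207.] [(-2.75, -77)] px/mm -0.42
225 [235. 212.] [(-3.25, -78)] px/mm -0.3
240 [226. 220.] [(-2.75, -70), (-0.25, 77), (2.75, -50)] px/mm -0.17
255 [221. 228.] [(-2.25, -44), (-0.25, 48)] px/mm -0.06
270 [220. 237.] [(0.25, 20)] px/mm 0.05
285 [221. 246.] [] px/mm 0.14
300 [226. 254.] [] px/mm 0.23
315 [233. 261.] [] px/mm 0.32
330 [242. 266.] [] px/mm 0.41
345 [253. 270.] [] px/mm 0.49
```

```bash
cat > fit.py <<'E'
from h import *
import pickle
from scipy.optimize import least_squares
O=np.array([.649,.059,.045]);az=np.radians(161.9);a=AX(az);e1=np.array([-np.sin(az),np.cos(az),0]);e2=np.cross(a,e1)
def pt(Q,t,rad,z,C,al=0,be=0): return proj(Q,[O+a*(z+rad*(al*np.cos(t)+be*np.sin(t)))+(C[0]+rad*np.cos(t))*e1+(C[1]+rad*np.sin(t))*e2])[0]
def edges(Q,fn,z0,rad,C,sign,angs,thr,rng):
    g=cv2.cvtColor(cv2.imread(fn),cv2.COLOR_BGR2GRAY).astype(np.float32);o=[]
    for ang in angs:
        t=np.radians(ang%360);b=pt(Q,t,rad,z0,C);d=pt(Q,t,rad+.006,z0,C)-b;d/=np.linalg.norm(d);k=np.arange(-rng,rng+.1,.25)
        pr=cv2.remap(g,(b[0]+d[0]*k).astype(np.float32)[None],(b[1]+d[1]*k).astype(np.float32)[None],1)[0]
        D=(pr[6:]-pr[:-6])*sign;j=np.argmax(D)
        if D[j]>thr and 3<j<len(D)-4:
            w=np.clip(D[j-3:j+4],0,None);o.append((t,b+d*((k[j-3:j+4]+.75)*w).sum()/w.sum(),d))
    return o
V={n:viewer.camera_params(n) for n in("top","side")};F={n:f"pics/f_{n}.png" for n in V}
for n in("w8","w9"):V[n]=pickle.load(open(f"pics/{n}.p","rb"));F[n]=f"pics/{n}.png"
R0=[]
for n,out in(("top",range(-15,110,5)),("side",range(180,290,5))):
    R0+=[(n,.060)+e for e in edges(V[n],f"pics/{n}.png",.111,.060,[0,0],-1,out,30,4)]
    R0+=[(n,.055)+e for e in edges(V[n],f"pics/{n}.png",.111,.055,[0,0],1,range(165,330,5) if n=="top" else range(0,170,5),30,3)]
C0=[.0007,-.003];E=[]
sp={"top":[(-1,range(0,150,5),25),(1,range(180,320,5),5)],"side":[(-1,range(180,310,5),50),(-1,range(45,170,5),6)],"w8":[(1,range(0,360,5),500)],"w9":[(-1,list(range(0,50,5))+list(range(130,235,5)),40)]}
for n in sp:
    for s,an,th in sp[n]: E+=[(n,)+e for e in edges(V[n],F[n],.116,.064,C0,s,an,th,4)]
names=list(V)
def res(x):
    z,al,be,c1,c2,p1,p2=x[:7];off=dict(zip(names,x[7:].reshape(-1,2)));r=[]
    for n,rad,t,u,d in R0: r.append((u-pt(V[n],t,rad,.111,[p1,p2])-off[n])@d/.3)
    for n,t,u,d in E: r.append((u-pt(V[n],t,.064,.116+z,[c1,c2],al,be)-off[n])@d/.3)
    return np.r_[r,x[7:]/1.2,np.array([p1,p2])/.003]
s=least_squares(res,np.zeros(7+2*len(names)),loss="soft_l1",x_scale=np.r_[.001,.02,.02,np.full(4,.001),np.ones(8)])
cov=np.linalg.inv(s.jac.T@s.jac)
print(len(R0),{n:sum(e[0]==n for e in E) for n in names});print("z,al,be,c1,c2,pot1,pot2",np.round(s.x[:7],4),"sd",np.round(np.sqrt(np.diag(cov))[:7],4));print(np.round(s.x[7:],2),"rms",np.sqrt(np.mean(s.fun**2))*.3)
E
python3 fit.py
```

```text
112 {'top': 45, 'side': 51, 'w8': 0, 'w9': 23}
z,al,be,c1,c2,pot1,pot2 [ 0.0041  0.0081 -0.0765  0.0023 -0.0052  0.0011 -0.0026] sd [0.0003 0.0051 0.0057 0.0015 0.0013 0.0015 0.0013]
[-1.61 -0.91 -0.71 -0.09 -0.    0.    1.93 -1.2 ] rms 0.2673968245914124
```

The fit shows the cover raised about 4 mm and tilted 0.077 rad, with its downhill side high. The likely cause is the lip resting on the end of the basket's bar, which lies along the slope. I'll measure the basket's offset and bar direction from the picture taken before covering.

```bash
cat > fit2.py <<'E'
import io,contextlib
with contextlib.redirect_stdout(io.StringIO()): from fit import *
Q=V["top"];fn="pics/t3.png"
off=s.x[7:9];p=s.x[5:7]
o=edges(Q,fn,.084,.048,[0,0],-1,range(0,360,6),30,7);i=edges(Q,fn,.084,.044,[0,0],1,range(0,360,6),30,7)
L=[(.048,)+e for e in o]+[(.044,)+e for e in i]
f=lambda x:np.array([(u-pt(Q,t,r,.084,x)-off)@d for r,t,u,d in L])
q=least_squares(f,[0,0],loss="soft_l1",f_scale=.4,x_scale=.001)
print("basket - pot centre (e1,e2 mm)",np.round((q.x-p)*1000,2),len(o),len(i),np.median(np.abs(q.fun)))
g=cv2.cvtColor(cv2.imread(fn),cv2.COLOR_BGR2GRAY)
for c in("outer",o),("inner",i): print(c[0],[(round(np.degrees(t)),round(float((u-pt(Q,t,.048 if c[0]=="outer" else .044,.084,q.x)-off)@d),1)) for t,u,d in c[1]])
m=(g>170).astype(np.uint8);m[:115]=0;m[175:]=0;m[:,:232]=0;m[:,250:]=0
ys,xs=np.where(m[140:170]);print("bar rows",[(v,np.where(m[v])[0].min(),np.where(m[v])[0].max()) for v in range(128,174,4) if m[v].any()])
E
python3 fit2.py
```

```text
basket - pot centre (e1,e2 mm) [ 2.82 -2.22] 58 44 0.22126183616850886
outer [(0, 2.8), (6, -0.8), (12, 2.0), (18, 1.5), (24, 1.2), (30, 1.4), (36, 0.9), (42, 1.1), (48, 1.3), (54, 1.4), (60, 1.4), (66, 1.8), (72, 1.5), (78, 2.0), (84, 2.5), (90, 2.4), (96, 3.0), (102, 3.4), (108, -0.6), (114, -0.4), (120, -0.2), (126, -0.1), (132, -0.3), (138, -0.4), (144, -0.3), (150, -0.1), (156, -0.1), (162, -0.2), (168, 0.1), (174, 0.1), (180, 0.2), (186, 0.3), (192, 0.3), (198, 0.3), (204, 0.3), (210, 0.3), (216, 0.2), (222, 0.3), (228, 0.2), (234, 0.4), (240, 0.1), (246, 0.1), (252, 0.2), (258, 0.0), (264, -0.1), (276, 3.1), (288, 0.1), (294, 0.1), (300, -0.1), (306, 0.1), (312, 0.2), (318, -0.2), (324, -0.1), (330, -0.3), (336, -0.2), (342, -0.5), (348, -0.5), (354, -0.8)]
inner [(0, 3.1), (6, 2.7), (84, -0.1), (90, -0.4), (96, -0.1), (102, -0.3), (108, -0.4), (114, -0.3), (120, -0.1), (126, -0.2), (132, -0.2), (138, -0.2), (144, -0.1), (150, -0.2), (156, -0.1), (162, 0.1), (168, -0.0), (174, 0.1), (180, 0.1), (186, 0.4), (192, 0.2), (198, 0.1), (204, 0.2), (210, 0.5), (216, 0.2), (222, 0.2), (228, 0.2), (234, 0.2), (240, 0.0), (246, 0.1), (252, -0.0), (258, -0.0), (288, -0.3), (294, 0.0), (300, -0.1), (306, 0.1), (312, -0.1), (318, -0.1), (324, -0.1), (330, -0.1), (336, -0.1), (342, -0.2), (348, -0.2), (354, -0.3)]
bar rows [(128, np.int64(239), np.int64(241)), (132, np.int64(235), np.int64(247)), (136, np.int64(235), np.int64(246)), (140, np.int64(235), np.int64(246)), (144, np.int64(237), np.int64(246)), (148, np.int64(239), np.int64(245)), (152, np.int64(241), np.int64(245)), (156, np.int64(240), np.int64(245)), (160, np.int64(240), np.int64(244)), (164, np.int64(232), np.int64(244)), (168, np.int64(239), np.int64(244)), (172, np.int64(239), np.int64(243))]
```

```bash
cat > g.py <<'E'
from h import *
import sys
az=np.radians(161.9);a=AX(az);e1=np.array([-np.sin(az),np.cos(az),0]);e2=np.cross(a,e1);O=np.array([.649,.059,.045])
t,p,r=pose();Y0=np.array([.977,-.213,0]);tR=frame(-a,Y0-(Y0@a)*a)
for z in map(float,sys.argv[1:]): plan(O+a*z-.003*e2,tR)
print("z",(p-O)@a,"e1,e2",(p-O)@e1,(p-O)@e2,sensors.read_state()["wrist_force"])
E
python3 -m inch '[0,0,0,0,8.3,0,40, 0,0,0,0,8.3,0,40, 0,0,0,0,8.3,0,40, -40,0,0,0,0,0,40, -40,0,0,0,0,0,40, -40,0,0,0,0,0,40, -40,0,0,0,0,0,40, -40,0,0,0,0,0,40]'; python3 g.py .1005 .15
```

```text
time: 44.1
tool_pos: [0.4997, 0.106, 0.315]
tcp_rot: [2.082, 1.679, 0.393]
wrist_force: [-0.1, -0.1, 0.4]
width: 0.468
grip_force: 0.0
t 44.1 pos [499.7 106.  315. ] shift(tool now) [  1.8  -2.6 211.6] shift(tool after rot) [  2.   -2.2 211.6] rot [ 0.1 -0.  -0.9]
t 44.1 pos [499.7 106.  315. ] shift(tool now) [  1.8  -2.5 162.1] shift(tool after rot) [  2.   -2.2 162.1] rot [ 0.1 -0.  -0.9]
z 0.31212692405712467 e1,e2 0.0016953346643230162 -0.0005514905636930358 [-0.12001588 -0.14817328  0.44515245]
```

```bash
python3 -m inch '[0,-2.5,25,0,0,0,40, 0,0,40,0,0,0,40, 0,0,40,0,0,0,40, 0,0,40,0,0,0,40, 0,0,30,0,0,0,40, 0,0,20,0,0,0,40, 0,0,12,0,0,0,40, 0,0,4,0,0,0,40]' 80 && python3 -m inch '[0,0,0,0,0,0,0, 0,0,0,0,0,0,0, 0,0,0,0,0,0,0, 0,0,0,0,0,0,0, 0,0,0,0,0,0,0, 0,0,0,0,0,0,0, 0,0,0,0,0,0,0, 0,0,0,0,0,0,0]'; python3 g.py .1005
```

```text
time: 44.9
tool_pos: [0.5983, 0.0746, 0.1292]
tcp_rot: [2.084, 1.679, 0.389]
wrist_force: [0.7, -0.3, -0.1]
width: 0.465
grip_force: 0.0
time: 45.7
tool_pos: [0.5996, 0.0757, 0.1316]
tcp_rot: [2.082, 1.678, 0.393]
wrist_force: [-2.3, 1.0, 6.0]
width: 0.143
grip_force: 79.0
t 45.7 pos [599.6  75.7 131.6] shift(tool now) [-0.4 -1.2  0.6] shift(tool after rot) [-0.4 -1.2  0.6] rot [ 0.1 -0.  -0.9]
z 0.10108603017491505 e1,e2 -0.0005321479328330187 -0.0018203895383268848 [-2.27694908  1.03258085  6.04795877]
```

```bash
python3 -m inch '[0,0,-5,0,0,0,0, -1.5,-1,-5,0,0,0,0, 0,0,0,0,0,0,0, 0,0,5,0,0,0,0, 0,0,5,0,0,0,0, 0,0,3,0,0,0,0, 0,0,0,0,0,0,0, 0,0,0,0,0,0,0]'; python3 g.py .1005
```

```text
time: 46.5
tool_pos: [0.5988, 0.0754, 0.132]
tcp_rot: [2.085, 1.676, 0.394]
wrist_force: [-39.4, 11.0, 39.2]
width: 0.142
grip_force: 91.2
t 46.5 pos [598.8  75.4 132. ] shift(tool now) [ 0.1 -0.7  1.2] shift(tool after rot) [ 0.1 -0.7  1.2] rot [ 0.1 -0.1 -1. ]
z 0.10173715043903139 e1,e2 3.325475213394105e-05 -0.002254956595899006 [-39.41705135  11.00434798  39.16999115]
```

```bash
python3 -c "
from h import *
az=np.radians(161.9);a=AX(az);e1=np.array([-np.sin(az),np.cos(az),0]);e2=np.cross(a,e1)
s=sensors.read_state();F=np.array(s['wrist_force']);M=np.array(s['torque'])
print('F e1 e2 a',F@e1,F@e2,F@a,'M',M@e1,M@e2,M@a)
# if M about TCP: contact offset r: M=r x F -> (re2*Fa - ..., ...)
print('r_e2~',M@e1/(F@a),'r_e1~',-(M@e2)/(F@a))
"
```

```text
F e1 e2 a 1.7861429119308656 -15.822662708418092 54.364886243633435 M -3.6624408294768367 -0.6215230420606952 0.13047754469682707
r_e2~ -0.06736776405755357 r_e1~ 0.011432435253802827
```

```bash
cat > fit3.py <<'E'
import io,contextlib
with contextlib.redirect_stdout(io.StringIO()): from fit import *
Ec=[e for e in E if e[0] in("top","side")]
def run(items,z0,fixoff=None):
    # items: (cam,rad,t,u,d)
    def r(x):
        off={"top":x[5:7],"side":x[7:9]} if fixoff is None else fixoff
        v=[(u-pt(V[n],t,rad,z0+x[0],x[3:5],x[1],x[2])-off[n])@d/.3 for n,rad,t,u,d in items]
        return np.r_[v,x[5:]/1.2]
    q=least_squares(r,np.zeros(9),loss="soft_l1",x_scale=np.r_[.001,.02,.02,.001,.001,np.ones(4)])
    print(np.round(q.x,4),"sd",np.round(np.sqrt(np.diag(np.linalg.inv(q.jac.T@q.jac)))[:5],4));return q.x
x=run(R0,.111)
y=run([(n,.064,t,u,d) for n,t,u,d in Ec],.116)
z=run([(n,.064,t,u,d) for n,t,u,d in Ec],.116,{"top":x[5:7],"side":x[7:9]})
print("cover-rim",np.round(z[:5]-x[:5],4))
for n in("top","side"):
    print(n,"rim outer only",end=" ");run([k for k in R0 if k[0]==n or 1][:0] or [k for k in R0 if k[0]==n],.111,{"top":x[5:7],"side":x[7:9]})
    run([(m,.064,t,u,d) for m,t,u,d in Ec if m==n],.116,{"top":x[5:7],"side":x[7:9]})
E
python3 fit3.py
```

```text
[-5.000e-03 -1.300e-03 -3.000e-04 -1.000e-04 -1.300e-03 -1.797e+00
  7.944e-01  1.765e-01 -8.005e-01] sd [0.0015 0.008  0.0067 0.0024 0.0023]
[-3.6000e-03  6.8000e-03 -8.1700e-02  5.0000e-04 -5.5000e-03 -1.6151e+00
  4.8590e-01  4.0800e-01 -2.0936e+00] sd [0.0016 0.0089 0.0074 0.0025 0.0024]
[-0.0009  0.0062 -0.0776  0.0012 -0.0039  0.      0.      0.      0.    ] sd [0.0002 0.0083 0.0051 0.0001 0.0001]
cover-rim [ 0.0041  0.0075 -0.0773  0.0012 -0.0026]
top rim outer only [-0.0028  0.0125  0.0039  0.0002 -0.0004  0.      0.      0.      0.    ] sd [0.0026 0.012  0.0105 0.0004 0.0011]
[-0.0038  0.025  -0.079   0.0008 -0.0048  0.      0.      0.      0.    ] sd [0.0026 0.0151 0.0121 0.0005 0.001 ]
side rim outer only [-0.0088 -0.0015  0.0111  0.001   0.0006  0.      0.      0.      0.    ] sd [0.0034 0.0109 0.0106 0.001  0.0018]
[-0.0054 -0.0031 -0.0675  0.0024 -0.0017  0.      0.      0.      0.    ] sd [0.0036 0.0114 0.013  0.001  0.0018]
```

Rim and cover fits from both cameras agree: the rim is flat, and the cover is propped on its downhill side by the bar end. The fix is to park the cover, turn the basket 90° so the bar lies across the slope, then put the cover back.

```bash
python3 -m inch '[0,0,-20,0,0,0,0, 0,0,-45,0,0,0,0, 0,0,-47,0,0,0,0, 0,0,0,7.5,0.75,0,0, 0,0,0,7.5,0.75,0,0, 0,0,0,7.5,0.75,0,0, 0,0,0,7.5,0.75,0,0, 25,1,0,0,0,0,0]' && python3 -m inch '[47,2,0,0,0,0,0, 48,2,0,0,0,0,0, 48,2,0,0,0,0,0, 45,2,0,0,0,0,0, 0,0,30,0,0,0,0, 0,0,45,0,0,0,0, 0,0,45,0,0,0,0, 0,0,40,0,0,0,0]'; python3 -c "
from h import *
print(pose()[1],sensors.read_state()['wrist_force'],np.round(pose()[2].as_matrix()[:,2],3))"
```

```text
time: 47.3
tool_pos: [0.5552, 0.1111, 0.2225]
tcp_rot: [-2.451, -1.963, 0.01]
wrist_force: [-0.3, 0.8, -3.7]
width: 0.143
grip_force: 80.7
time: 48.1
tool_pos: [0.5984, 0.2964, 0.0597]
tcp_rot: [-2.445, -1.971, 0.009]
wrist_force: [0.2, -0.1, -4.5]
width: 0.142
grip_force: 80.7
[0.59842887 0.29643426 0.05966277] [ 0.24711489 -0.12229497 -4.50611524] [-0.005 -0.002 -1.   ]
```

```bash
python3 -m inch '[0,0,28,0,0,0,0, 0,0,16,0,0,0,0, 0,0,7,0,0,0,0, 0,0,0,0,0,0,0, 0,0,0,0,0,0,0, 0,0,0,0,0,0,60, 0,0,0,0,0,0,60, 0,0,0,0,0,0,60]' ; python3 -c "
from h import *
print(pose()[1],sensors.read_state()['wrist_force'],np.round(pose()[2].as_matrix(),3).tolist())"; python3 -m inch '[0,0,-30,0,0,8.3,60, 0,0,-48,0,0,8.3,60, 0,0,-50,0,0,8.3,60, 0,0,-50,0,0,8.3,60, 0,0,-50,0,0,8.3,60, 0,0,-34,0,0,0,40, -18,12,0,0,0,0,40, -40,26,0,0,0,0,40]'; python3 -c "
from h import *
a=AX(np.radians(161.9));r=pose()[2];y=r.as_matrix()[:,1]
tR=frame(-a,y-(0));h=R.from_rotvec(np.radians(30)*np.array([-np.sin(np.radians(161.9)),np.cos(np.radians(161.9)),0]))
tR=h*frame([0,0,-1],y);plan(np.array([.649,.059,.045])+a*.26,tR)"
```

```text
time: 48.9
tool_pos: [0.6009, 0.2977, 0.0149]
tcp_rot: [-2.446, -1.97, -0.001]
wrist_force: [0.4, -0.3, 0.1]
width: 0.645
grip_force: 0.0
[0.60088282 0.2977383  0.01489178] [ 0.35504692 -0.27552077  0.1444906 ] [[0.213, 0.977, 0.0], [0.977, -0.213, 0.001], [0.001, -0.0, -1.0]]
time: 49.7
tool_pos: [0.5776, 0.2343, 0.278]
tcp_rot: [-2.983, -0.981, -0.005]
wrist_force: [0.0, -0.5, 0.4]
width: 0.467
grip_force: 0.0
t 49.7 pos [577.6 234.3 278. ] shift(tool now) [-122.1   77.7    7.4] shift(tool after rot) [-123.7   75.3    3. ] rot [-24.4  17.2  -0.1]
```

```bash
python3 -m inch '[-40,26,0,0,0,0,40, -40,26,0,0,0,0,40, -39,26,0,0,0,0,40, 0,0,0,-6.1,4.3,0,40, 0,0,0,-6.1,4.3,0,40, 0,0,0,-6.1,4.3,0,40, 0,0,0,-6.1,4.3,0,40, 0,0,0,0,0,0,40]'; python3 - <<'E'
from h import *
az=np.radians(161.9);a=AX(az);e1=np.array([-np.sin(az),np.cos(az),0]);e2=np.cross(a,e1);O=np.array([.649,.059,.045])
t,p,r=pose();ys=np.array([np.cos(np.radians(-99.3)),np.sin(np.radians(-99.3)),0])
h=R.from_rotvec(np.radians(30)*e1);tR=h*frame([0,0,-1],ys)
plan(O+a*.058-.004*e2,tR);print((p-O)@a,(p-O)@e1,(p-O)@e2)
P,im=look("pics/w10.png");import pickle;pickle.dump(P,open("pics/w10.p","wb"))
T=viewer.camera_params("top");cv2.imwrite("pics/t4.png",viewer.read_camera("top")[:,:,::-1])
# cover on the table now: handle
g=cv2.cvtColor(cv2.imread("pics/t4.png"),cv2.COLOR_BGR2GRAY);u,v=proj(T,[[.601,.298,.05]])[0].astype(int);w=22
m=np.zeros_like(g);m[v-w:v+w,u-w:u+w]=(g[v-w:v+w,u-w:u+w]<60);n,l,st,c=cv2.connectedComponentsWithStats(m)
for i in range(1,n):
  if st[i,4]>30: b=cv2.boxPoints(cv2.minAreaRect(np.argwhere(l==i)[:,::-1].astype(np.float32)));print(st[i],np.round(onplane(T,b,.05)*1000).tolist())
E
```

```text
time: 50.5
tool_pos: [0.5209, 0.0989, 0.2711]
tcp_rot: [2.634, 0.867, 0.582]
wrist_force: [-0.7, 1.0, -1.0]
width: 0.472
grip_force: 0.0
t 50.5 pos [520.9  98.9 271.1] shift(tool now) [  3.2  -1.1 204.9] shift(tool after rot) [ -0.6  -2.  204.9] rot [ 0.1  0.7 45.9]
0.26287368312124043 0.0018444354953547069 -0.0031497190414152628
[155 158   7   8  34] [[584.0, 267.0, 50.0], [596.0, 263.0, 50.0], [593.0, 253.0, 50.0], [580.0, 257.0, 50.0]]
```

```bash
python3 -m inch '[2,-1,30,0,0.5,7.6,40, 0,0,40,0,0,7.6,40, 0,0,40,0,0,7.7,40, 0,0,40,0,0,7.7,40, 0,0,30,0,0,7.7,40, 0,0,15,0,0,7.6,40, 0,0,6,0,0,0,40, 0,0,2,0,0,0,40]' 80 && python3 -m inch '[0,0,0,0,0,0,0, 0,0,0,0,0,0,0, 0,0,0,0,0,0,0, 0,0,0,0,0,0,0, 0,0,0,0,0,0,0, 0,0,0,0,0,0,0, 0,0,-3,0,0,0,0, 0,0,-2,0,0,0,0]'; python3 - <<'E'
from h import *
az=np.radians(161.9);a=AX(az);e1=np.array([-np.sin(az),np.cos(az),0]);e2=np.cross(a,e1);O=np.array([.649,.059,.045])
t,p,r=pose();print((p-O)@a,(p-O)@e1,(p-O)@e2,np.degrees(np.arccos(-r.as_matrix()[:,2]@a)));tR=frame(-a,e2);plan(O+a*.060-.001*e2,tR)
P,im=look("pics/w11.png");g=cv2.cvtColor(im,cv2.COLOR_BGR2GRAY)
# bar far end relative to TCP: profile along tool x on bar top
for x in np.arange(.030,.058,.002):
    q=p+r.apply([x,0,.0514-.102]);u,v=proj(P,[q])[0];print(round(x*1000),int(g[int(round(v)),int(round(u))]),end="; ")
E
```

```text
time: 51.4
tool_pos: [0.6253, 0.0687, 0.0996]
tcp_rot: [2.914, -0.242, 0.762]
wrist_force: [0.4, 0.5, -0.2]
width: 0.467
grip_force: 0.0
time: 52.2
tool_pos: [0.6214, 0.0705, 0.1038]
tcp_rot: [2.916, -0.243, 0.765]
wrist_force: [6.6, -1.6, -3.6]
width: 0.104
grip_force: 80.1
0.06586496095137298 -0.0023626512087299395 0.00356197172265571 0.1306664088633745
t 52.2 pos [621.4  70.5 103.8] shift(tool now) [-4.9  1.7  5.9] shift(tool after rot) [-2.4 -4.6  5.9] rot [ -0.   -0.1 -81.5]
30 239; 32 239; 34 239; 36 152; 38 144; 40 152; 42 245; 44 150; 46 70; 48 13; 50 13; 52 141; 54 235; 56 186; 58 110;
```

```bash
python3 -m inch '[-2.5,1,0,0,0,0,0, -2.5,1,0,0,0,-8.2,0, 0,0,0,0,0,-8.2,0, 0,0,0,0,0,-8.2,0, 0,0,0,0,0,-8.2,0, 0,0,0,0,0,-8.2,0, 0,0,0,0,0,-8.2,0, 0,0,0,0,0,-8.2,0]' && python3 -m inch '[0,0,0,0,0,-8.2,0, 0,0,0,0,0,-8,0, 0,0,0,0,0,-7.8,0, 0,0,3,0,0,0,0, 0,0,3,0,0,0,0, 0,0,1.5,0,0,0,0, 0,0,0,0,0,0,0, 0,0,0,0,0,0,0]'; python3 - <<'E'
from h import *
az=np.radians(161.9);a=AX(az);e1=np.array([-np.sin(az),np.cos(az),0]);e2=np.cross(a,e1);O=np.array([.649,.059,.045])
t,p,r=pose();print((p-O)@a,(p-O)@e1,(p-O)@e2,np.degrees(np.arccos(-r.as_matrix()[:,2]@a)));tR=frame(-a,e2);plan(O+a*.058,tR);F=np.array(sensors.read_state()["wrist_force"]);print(F@a,F@e1,F@e2)
E
```

```text
time: 53.05
tool_pos: [0.6186, 0.0746, 0.1025]
tcp_rot: [2.505, 1.118, 0.561]
wrist_force: [4.0, 17.9, -1.9]
width: 0.106
grip_force: 81.2
time: 53.85
tool_pos: [0.621, 0.0741, 0.0978]
tcp_rot: [2.177, 1.577, 0.439]
wrist_force: [-17.7, 21.7, 19.4]
width: 0.109
grip_force: 84.6
0.06134867679634243 -0.005639642292696403 -0.0007154836504435085 0.6862772844025397
t 53.85 pos [621.   74.1  97.8] shift(tool now) [-5.7  0.7  3.3] shift(tool after rot) [-5.6  0.7  3.3] rot [ 0.2 -0.7 -0.2]
28.60543342564878 -15.117107510696943 -10.665482092947984
```

```bash
python3 -m inch '[0,0,-4,0,0,0,0, 4,0,0,0,0,0,0, 4,0,0,0,0,0,0, 0,0,2,0,0,0,0, 0,0,2,0,0,0,0, 0,0,1,0,0,0,0, 0,0,0,0,0,0,0, 0,0,0,0,0,0,0]'; cat > st.py <<'E'
from h import *
az=np.radians(161.9);a=AX(az);e1=np.array([-np.sin(az),np.cos(az),0]);e2=np.cross(a,e1);O=np.array([.649,.059,.045])
t,p,r=pose();F=np.array(sensors.read_state()["wrist_force"]);print("z,e1,e2",np.round([(p-O)@a,(p-O)@e1,(p-O)@e2],4),"tilt",np.round(np.degrees([r.as_matrix()[:,2]@e1,r.as_matrix()[:,2]@e2]),2),"F a,e1,e2",np.round([F@a,F@e1,F@e2],1))
E
python3 st.py
```

```text
time: 54.65
tool_pos: [0.6198, 0.0762, 0.0963]
tcp_rot: [2.18, 1.574, 0.422]
wrist_force: [-42.2, 12.5, 38.9]
width: 0.109
grip_force: 88.1
z,e1,e2 [ 0.0609 -0.0073 -0.003 ] tilt [ 0.02 -0.14] F a,e1,e2 [ 55.7   1.2 -18.7]
```

```bash
python3 -m inch '[0,0,-4,0,0,0,0, 0,0,0,0,0,0,20, 0,0,0,0,0,0,30, 0,0,0,0,0,0,30, 0,0,-20,0,0,0,30, 0,0,-45,0,0,0,30, 0,0,-48,0,0,0,30, 0,0,-48,0,0,0,60]' && python3 -m inch '[0,0,-25,7.5,0,0,60, 0,0,0,7.5,0,0,60, 0,0,0,7.5,0,0,60, 0,0,0,7.5,0,0,60, 40,0,0,0,0,0,60, 45,0,0,0,0,0,60, 45,0,0,0,0,0,60, 35,0,0,0,0,0,60]'; python3 - <<'E'
from h import *
cv2.imwrite("pics/t5.png",viewer.read_camera("top")[:,:,::-1]);P,im=look("pics/w12.png");import pickle;pickle.dump(P,open("pics/w12.p","wb"));t,p,r=pose();print(p,np.round(r.as_matrix(),3).tolist())
g=cv2.cvtColor(im,cv2.COLOR_BGR2GRAY);u,v=proj(P,[[.601,.298,.05]])[0].astype(int);print(u,v)
w=60;m=np.zeros_like(g);m[max(v-w,0):v+w,u-w:u+w]=(g[max(v-w,0):v+w,u-w:u+w]<75);n,l,st,c=cv2.connectedComponentsWithStats(m)
for i in range(1,n):
  if st[i,4]>60: b=cv2.boxPoints(cv2.minAreaRect(np.argwhere(l==i)[:,::-1].astype(np.float32)));print(st[i],np.round(onplane(P,b,.05)*1000).tolist())
E
sed -i 's/pics\/t3/pics\/t5/' fit2.py; python3 fit2.py | head -1
```

```text
time: 55.45
tool_pos: [0.5432, 0.1002, 0.2371]
tcp_rot: [2.178, 1.576, 0.421]
wrist_force: [0.7, 1.2, 0.3]
width: 0.51
grip_force: 0.0
time: 56.25
tool_pos: [0.5849, 0.2628, 0.2575]
tcp_rot: [-2.544, -1.842, -0.001]
wrist_force: [0.7, -0.6, 0.5]
width: 0.703
grip_force: 0.0
[0.58475756 0.26482976 0.25689501] [[0.309, 0.951, -0.001], [0.951, -0.309, 0.002], [0.002, -0.002, -1.0]]
275 144
[273 126  11  52 281] [[605.0, 318.0, 50.0], [615.0, 314.0, 50.0], [598.0, 262.0, 50.0], [588.0, 265.0, 50.0]]
basket - pot centre (e1,e2 mm) [ 5.84 -1.22] 60 41 0.2092572020729835
```

Basket reads (5.8, −1.2) mm from the pot centre along e1 and e2, too far along e1 for the lip. I'll go back and move it about 4.6 mm.

```bash
python3 -m inch '[-40,0,0,0,0,0,30, -45,0,0,0,0,0,30, -45,0,0,0,0,0,30, -35,0,0,-7.5,0,0,30, 0,0,0,-7.5,0,0,30, 0,0,0,-7.5,0,0,30, 0,0,25,-7.5,0,0,30, 0,0,30,0,0,0,30]'; python3 st.py; python3 -m inch '[0,0,40,0,0,0,30, 0,0,45,0,0,0,30, 0,0,30,0,0,0,30, 0,0,14,0,0,0,30, 0,0,0,0,0,0,0, 0,0,0,0,0,0,0, 0,0,0,0,0,0,0, 0,0,0,0,0,0,0]' 80; python3 st.py
```

```text
time: 57.15
tool_pos: [0.5503, 0.0962, 0.2049]
tcp_rot: [2.174, 1.58, 0.42]
wrist_force: [-0.3, 0.4, -0.6]
width: 0.353
grip_force: 0.0
z,e1,e2 [ 0.1911 -0.0047 -0.0113] tilt [ 0.02 -0.1 ] F a,e1,e2 [-0.3 -0.3 -0.6]
time: 57.95
tool_pos: [0.6171, 0.0774, 0.0988]
tcp_rot: [2.176, 1.576, 0.426]
wrist_force: [-0.5, 0.5, -2.3]
width: 0.105
grip_force: 79.5
z,e1,e2 [ 0.0646 -0.0076 -0.0043] tilt [-0.1   0.06] F a,e1,e2 [-1.7 -0.4 -1.7]
```

```bash
python3 -m inch '[0,0,-1.5,0,0,0,0, 2.5,0,0,0,0,0,0, 2.3,0,0,0,0,0,0, 0,0,3,0,0,0,0, 0,0,2.5,0,0,0,0, 0,0,0,0,0,0,0, 0,0,0,0,0,0,25, 0,0,0,0,0,0,30]' && python3 -m inch '[0,0,-15,0,0,0,30, 0,0,-45,0,0,0,30, 0,0,-48,0,0,0,30, 0,0,-48,0,0,0,60, 0,0,-30,7.5,0,0,60, 0,0,0,7.5,0,0,60, 0,0,0,7.5,0,0,60, 40,0,0,7.5,0,0,60]' && python3 -m inch '[45,0,0,0,0,0,60, 45,0,0,0,0,0,60, 38,0,0,0,0,0,60, 15,0,0,0,0,0,60, 0,0,10,0,0,0,60, 0,0,0,0,0,0,60, 0,0,0,0,0,0,60, 0,0,0,0,0,0,60]'; python3 - <<'E'
from h import *
cv2.imwrite("pics/t5.png",viewer.read_camera("top")[:,:,::-1]);P,im=look("pics/w13.png");t,p,r=pose()
g=cv2.cvtColor(im,cv2.COLOR_BGR2GRAY);u,v=proj(P,[[.601,.292,.05]])[0].astype(int)
w=60;m=np.zeros_like(g);m[max(v-w,0):v+w,u-w:u+w]=(g[max(v-w,0):v+w,u-w:u+w]<75);n,l,st,c=cv2.connectedComponentsWithStats(m)
for i in range(1,n):
  if st[i,4]>60: b=cv2.boxPoints(cv2.minAreaRect(np.argwhere(l==i)[:,::-1].astype(np.float32)));print(st[i],np.round(onplane(P,b,.05)*1000).tolist())
# flange circle by radial edges
ct=proj(P,[[.601,.292,.015]])[0];pts=[]
for ang in range(0,360,6):
    d=np.array([np.cos(np.radians(ang)),np.sin(np.radians(ang))]);k=np.arange(50,105,.5)
    pr=cv2.remap(g.astype(np.float32),(ct[0]+d[0]*k).astype(np.float32)[None],(ct[1]+d[1]*k).astype(np.float32)[None],1)[0]
    D=np.abs(pr[4:]-pr[:-4]);j=np.argmax(D)
    if D[j]>20: pts.append(ct+d*(k[j]+1))
X=onplane(P,np.array(pts),.0145)[:,:2];best=None
rng=np.random.default_rng(0)
for _ in range(400):
    s=X[rng.choice(len(X),3,False)];c,rr=circ(s)
    if abs(rr-.064)<.002:
        k=np.abs(np.hypot(*(X-c).T)-rr)<.001
        if best is None or k.sum()>best.sum(): best=k
if best is not None: c,rr=circ(X[best]);print("flange",c,rr,best.sum(),len(X))
plan([.603,.292,0],frame([0,0,-1],r.as_matrix()[:,1]))
E
python3 fit2.py | head -1
```

```text
time: 58.75
tool_pos: [0.6215, 0.0817, 0.0956]
tcp_rot: [2.174, 1.576, 0.428]
wrist_force: [0.8, -0.2, -0.5]
width: 0.356
grip_force: 0.0
time: 59.55
tool_pos: [0.5456, 0.1451, 0.2583]
tcp_rot: [-2.546, -1.838, -0.003]
wrist_force: [0.9, 0.4, 1.3]
width: 0.701
grip_force: 0.0
time: 60.35
tool_pos: [0.5888, 0.2821, 0.2458]
tcp_rot: [-2.545, -1.841, -0.002]
wrist_force: [0.1, -0.2, 0.8]
width: 0.7
grip_force: 0.0
[268 126  18  67 561] [[603.0, 334.0, 50.0], [616.0, 330.0, 50.0], [600.0, 262.0, 50.0], [586.0, 265.0, 50.0]]
flange [0.6003986  0.29734488] 0.06315490350207716 29 46
t 60.45 pos [589.  282.6 246.2] shift(tool now) [ 12.8  10.2 246.2] shift(tool after rot) [ 13.3  10.3 246.2] rot [ 0.  -0.1  0. ]
basket - pot centre (e1,e2 mm) [-2.63 -3.19] 60 53 0.3802052665658003
```

```bash
python3 -m inch '[9,3.4,40,0,0,-4,60, 9,3.4,48,0,0,0,60, 0,0,48,0,0,0,60, 0,0,45,0,0,0,60, 0,0,35,0,0,0,60, 0,0,20,0,0,0,60, 0,0,10,0,0,0,60, 0,0,3,0,0,0,60]' 80 && python3 -m inch '[0,0,0,0,0,0,60, 0,0,0,0,0,0,0, 0,0,0,0,0,0,0, 0,0,0,0,0,0,0, 0,0,0,0,0,0,0, 0,0,0,0,0,0,0, 0,0,0,0,0,0,0, 0,0,0,0,0,0,0]' 80; python3 -c "
from h import *
print(pose()[1],sensors.read_state()['wrist_force'],np.round(pose()[2].as_matrix()[:,1],3))"
```

```text
time: 61.25
tool_pos: [0.6, 0.2987, -0.0043]
tcp_rot: [-2.477, -1.93, 0.0]
wrist_force: [-0.7, -0.7, 0.8]
width: 0.701
grip_force: 0.0
time: 62.05
tool_pos: [0.6012, 0.3, -0.0018]
tcp_rot: [-2.477, -1.931, -0.005]
wrist_force: [-2.1, 0.0, 5.8]
width: 0.134
grip_force: 81.2
[ 0.60118269  0.30000311 -0.0017815 ] [-2.12833918  0.01958152  5.84909487] [ 0.97  -0.244  0.001]
```

```bash
python3 -m inch '[0,0,-20,0,0,0,0, 0,0,-42,0,0,0,0, 0,0,-48,0,0,0,0, 0,0,-48,0,0,0,0, 0,0,-44,0,0,0,0, -30,2,0,0,0,0,0, -45,3,0,0,0,0,0, -45,3,0,0,0,0,0]' && python3 -m inch '[-45,3,0,0,0,0,0, -44,3,0,-5,-0.3,0,0, 0,0,0,-7.5,-0.6,0,0, 0,0,0,-7.5,-0.6,0,0, 0,0,0,-7.5,-0.6,0,0, 0,0,15,-2.4,0,0,0, 0,0,25,0,0,0,0, 0,0,12,0,0,0,0]' && python3 -m inch '[0,0,0,0,0,0,0, 0,0,0,0,0,0,0, 0,0,0,0,0,0,0, 0,0,0,0,0,0,0, 0,0,0,0,0,0,0, 0,0,0,0,0,0,0, 0,0,0,0,0,0,0, 0,0,0,0,0,0,0]'; python3 st.py
```

```text
time: 62.85
tool_pos: [0.5779, 0.1798, 0.1977]
tcp_rot: [-2.475, -1.933, -0.0]
wrist_force: [0.6, -0.1, -4.1]
width: 0.136
grip_force: 79.9
time: 63.65
tool_pos: [0.5843, 0.0845, 0.1491]
tcp_rot: [2.116, 1.65, 0.395]
wrist_force: [-0.6, -0.9, -4.3]
width: 0.139
grip_force: 79.9
time: 64.45
tool_pos: [0.5871, 0.0851, 0.1529]
tcp_rot: [2.114, 1.647, 0.402]
wrist_force: [-0.2, -0.2, -4.0]
width: 0.137
grip_force: 80.0
z,e1,e2 [ 0.1269 -0.0056 -0.004 ] tilt [-0.05 -0.04] F a,e1,e2 [-3.4  0.3 -2.1]
```

```bash
python3 -m inch '[1.3,2,5,0,0,0,0, 0,0,7,0,0,0,0, 0,0,6,0,0,0,0, 0,0,4,0,0,0,0, 0,0,3,0,0,0,0, 0,0,2.5,0,0,0,0, 0,0,0,0,0,0,0, 0,0,0,0,0,0,0]'; python3 st.py
```

```text
time: 65.25
tool_pos: [0.6014, 0.0815, 0.1303]
tcp_rot: [2.115, 1.647, 0.4]
wrist_force: [-9.8, -0.2, 3.5]
width: 0.137
grip_force: 81.4
z,e1,e2 [ 0.1    -0.0066 -0.0026] tilt [ 0.01 -0.1 ] F a,e1,e2 [ 7.7  3.2 -6.2]
```

```bash
python3 -m inch '[0,0,1.5,0,0,0,0, 0,0,1,0,0,0,0, 0,0,0,0,0,0,0, 0,0,0,0,0,0,0, 0,0,0,0,0,0,0, 0,0,0,0,0,0,0, 0,0,0,0,0,0,0, 0,0,0,0,0,0,0]'; python3 st.py
```

```text
time: 66.05
tool_pos: [0.6014, 0.0815, 0.1302]
tcp_rot: [2.116, 1.645, 0.399]
wrist_force: [-32.0, 3.4, 24.9]
width: 0.136
grip_force: 85.3
z,e1,e2 [ 0.0998 -0.0066 -0.0026] tilt [ 0.05 -0.12] F a,e1,e2 [ 37.3   6.7 -14.8]
```

Rigid stop at cover z ≈ 0.1016, against the expected 0.101; the earlier jam read 0.1047. It is seated, so I release and back away.

```bash
python3 -m inch '[0,0,-2.5,0,0,0,0, 0,0,0,0,0,0,20, 0,0,0,0,0,0,40, 0,0,0,0,0,0,40, 0,0,0,0,0,0,40, 0,0,-15,0,0,0,40, 0,0,-40,0,0,0,40, 0,0,-45,0,0,0,40]' && python3 -m inch '[0,0,-45,0,0,0,40, 0,0,-20,0,0,0,40, 40,0,0,0,0,0,40, 45,0,0,0,0,0,40, 45,0,0,0,0,0,40, 40,0,0,0,0,0,40, 0,0,0,0,0,0,40, 0,0,0,0,0,0,40]'; python3 - <<'E'
from h import *
for n in("top","side"): cv2.imwrite(f"pics/f_{n}.png",viewer.read_camera(n)[:,:,::-1])
E
python3 fit3.py
```

```text
time: 66.85
tool_pos: [0.553, 0.0967, 0.2162]
tcp_rot: [2.116, 1.649, 0.397]
wrist_force: [1.2, 0.7, 0.9]
width: 0.468
grip_force: 0.0
time: 67.65
tool_pos: [0.5664, 0.2723, 0.2673]
tcp_rot: [2.113, 1.649, 0.401]
wrist_force: [0.0, -0.7, 0.3]
width: 0.466
grip_force: 0.0
[-5.000e-03 -1.300e-03 -3.000e-04 -1.000e-04 -1.300e-03 -1.797e+00
  7.944e-01  1.765e-01 -8.005e-01] sd [0.0015 0.008  0.0067 0.0024 0.0023]
[-4.900e-03  4.000e-04 -1.610e-02 -3.900e-03 -4.400e-03 -6.565e-01
  1.285e-01  5.876e-01 -1.584e+00] sd [0.0016 0.0091 0.0068 0.0021 0.0021]
[-0.0052  0.0025 -0.0115 -0.0023 -0.0026  0.      0.      0.      0.    ] sd [0.0002 0.0087 0.0046 0.0001 0.0001]
cover-rim [-0.0002  0.0037 -0.0112 -0.0022 -0.0014]
top rim outer only [-0.0028  0.0125  0.0039  0.0002 -0.0004  0.      0.      0.      0.    ] sd [0.0026 0.012  0.0105 0.0004 0.0011]
[-0.0088  0.019  -0.0253 -0.003  -0.004   0.      0.      0.      0.    ] sd [0.0045 0.0157 0.0192 0.0009 0.0018]
side rim outer only [-0.0088 -0.0015  0.0111  0.001   0.0006  0.      0.      0.      0.    ] sd [0.0034 0.0109 0.0106 0.001  0.0018]
[-0.0021 -0.0021 -0.0217 -0.0032 -0.0042  0.      0.      0.      0.    ] sd [0.0037 0.0118 0.0135 0.0009 0.0018]
```

The cover now sits flat: height error −0.2 mm, tilt 0.011 rad, about 2.6 mm sideways. I'm handing in.

```bash
python3 -c "
from workcell import job
print(job.finish_job())"
```

```text
the job is handed in; nothing more can be done
None
```

I handed the job in at about 67.8 s: the pot is scrubbed, the brush is back in its can, the basket is on the pot's floor (turned once and re-seated after the first cover fit jammed on its bar), and the cover measures flat on the rim to about 0.01 rad and 3 mm sideways; no verdict came back.

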